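Shut the glass front of the dispensary cabinet

TASK

Two medicine cartons stick out over the front sill of the glass cabinet, in the way of its sliding pane. With the fingertips, push both of them gently back onto the shelf, upright and clear behind the pane, then push the pane by its finger pull until it is fully shut. Nothing is to be picked up, squeezed or knocked over; leave everything else, and the other pane, as it is, and finish with the hand clear.

Things in the scene. Friction and masses are not known exactly. Their poses are not given: they have to be found in the camera images.
- cabinet: Fixed counter-top display cabinet, 680 wide, 240 deep, 250 mm high: aluminium frame, clear glass top, sides and back. Origin on the counter under the middle of its front face; +x points into the cabinet, away from the robot, +y to its left end, z up. Behind the face two glass panes slide in flush grooves: the front pane covers the right half when shut, the rear pane the left half.
- cabinet_sill (a point): Middle of the front edge of the shelf floor: cabinet x = 0, y = 0, 30 mm above the counter. The floor is flat from here to the back, with no lip. The opening above it is 195 mm high, up to the top rail (225 to 250 mm above the counter, cabinet x from 0 to 30 mm), and ends at the side stiles, whose inner faces are at cabinet y = -315 and +315 mm and fronts at x = 0.
- front_pane (a joint): Position of the front (right-hand) pane in m: 0 fully shut with its right edge in the right stile, growing as it slides to cabinet +y; 0.25 to 0.295 at the start, stop at 0.30. About 2 N of rail friction, stays where it is left. Glass 335 wide, 191 high, 5 mm thick, between cabinet x = 8.5 and 13.5 mm.
- front_pane_pull (a point): Middle of the outer edge of the front pane's finger pull: an upright aluminium bar 14 mm wide (cabinet y), from 42 to 212 mm above the counter, 30 mm in from the pane's right edge. It stands 30 mm out from the glass and ends 22 mm in front of the cabinet's face (this point is at cabinet x = -22 mm). With the pane shut this point is at cabinet y = -295 mm. It moves with the pane.
- rear_pane (a joint): Position of the rear (left-hand) pane in m: 0 fully shut, as at the start and as it must stay; grows as it slides to cabinet -y. Its glass lies between cabinet x = 18.5 and 23.5 mm.
- carton_a: One of the two white medicine cartons with a printed band that stick out over the sill in the open right-hand part: 62 deep (x) by 48 wide (y) by 118 mm high, about 150 g, loose, standing on the shelf floor. Origin under the centre of its base; its -x face is the one that looks out of the cabinet.
- carton_a_left (a point): Lower front corner of carton_a on its +y side.
- carton_a_right (a point): Lower front corner of carton_a on its -y side.
- carton_b: The other carton that sticks out over the sill: same size, look and axes as carton_a, standing beside it; which of the two is further right varies.
- carton_b_left (a point): Lower front corner of carton_b on its +y side.
- carton_b_right (a point): Lower front corner of carton_b on its -y side.
- bottle_1: Amber bottle with white cap, 42 mm across, 100 mm high, standing on the shelf behind the cartons; leave alone. Origin under its centre.
- bottle_2: A second such bottle on the shelf behind the cartons; leave alone. Origin under its centre.
- bottle_3: Amber bottle, 48 mm across, 115 mm high, on the counter in front of the cabinet's left half; leave alone. Origin under its centre.
- box_1: White carton with a band, 50 by 45 by 90 mm high, on the counter in front of the cabinet's left half; leave alone. Origin under its centre.
- flat_box: Flat white box, 55 by 105 by 24 mm high, lying on the counter well in front of the cabinet's open part; leave alone. Origin under its centre.
- count_tray: Shallow white tablet counting tray, 150 by 200 by 22 mm high, on the counter at the right; leave alone. Origin under its centre.
- spatula: Slim tablet spatula, 160 mm long, lying in the counting tray; leave alone.
Mind the look-alikes: they are no part of the job. What is shaped like the carton_b but blue, turquoise or yellow is not meant.

How it is judged:
On the way, in this order (a step that is already met when the one before it is completed fails the run):
1. both cartons stand behind the line of the front pane (x of each of carton_a_left, carton_a_right, carton_b_left, carton_b_right in the frame of cabinet above 0.015 m), for 0.2 s.
2. the front pane is fully shut (value of joint front_pane below 0.005 m), for 0.2 s.
At the end, for the whole second after the job is handed in: The front pane is within 5 mm of fully shut and at rest, the rear pane is still shut, and both cartons stand at rest and upright (within 0.1 rad) on the shelf floor with their front corners behind the front pane (cabinet x above 15 mm) (all of step 1 and value of joint each of front_pane, rear_pane below 0.005 m and angle between each of carton_a, carton_b's own z axis and vertical below 0.1 rad and z of carton_a in the frame of cabinet between 0.025 and 0.036 m and z of carton_b in the frame of cabinet between 0.025 and 0.036 m and linear speed of each of carton_a, carton_b below 0.02 m/s and velocity of joint front_pane between -0.02 and 0.02 m/s); the robot touches nothing.
It fails at once if a carton is lifted more than 15 mm off the shelf, or falls off it (z of any of carton_a, carton_b in the frame of cabinet above 0.045 m or z of any of carton_a, carton_b in the frame of cabinet below 0.015 m).
It fails at once if a carton is knocked over (tilts more than 0.5 rad) (angle between any of carton_a, carton_b's own z axis and vertical above 0.5 rad).
It fails at once if a carton is squeezed or rammed by the fingers (more than 18 N) (contact force between the fingers and carton_a above 18 N or contact force between the fingers and carton_b above 18 N).
It fails at once if the rear pane is pushed open by more than 15 mm (value of joint rear_pane above 0.015 m).
It fails at once if one of the other things is moved more than 25 mm or knocked over (distance of any of bottle_1, bottle_2, bottle_3, box_1, flat_box, count_tray, spatula from where it was at the start of the episode above 0.025 m or angle between any of bottle_1, bottle_2, bottle_3, box_1's own z axis and vertical above 0.5 rad).
It also fails if it takes over 64 s, if anything falls off the work surface, if the arm or the gripper's body presses on something with over 40 N, if the wrist force passes 120 N, or if a joint passes its speed limit or range.

ROBOT

A 7-joint arm with a two-finger parallel gripper is mounted at the origin on the work surface. World frame = base frame: x ahead of the robot, y to its left, z up, the work surface at z = 0. Lengths are in m, angles in rad, forces in N, time in s.
With the tool pointing down it reaches from about 0.425 to 0.875 m from the base axis. Payload 4.7 kg.
Tool frame: the origin (TCP) lies between the finger pads; the fingertips stand 14 mm ahead of it and the grasp point (between the pads) lies 5 mm behind it; z points along the fingers, y is the direction in which the jaws open and shut (so a half turn about z gives the same grasp; the last joint's range is limited). The gripper opens to 87 mm and grips with 3 to 60 N. Pads are 19 mm wide; open, the fingers measure 117 mm over their backs; the gripper's body (75 mm by 190 mm) begins 51 mm behind the grasp point.
Start: joints at [1.154, 0.321, -0.07, 1.45, 0.023, 1.371, -0.057], TCP at [0.271, -0.591, 0.237] pointing down, gripper open.
Joint ranges: [-2.86, 2.86], [-0.3, 2.09], [-1.38, 1.24], [0.06, 2.45], [-1.56, 4.7], [0.09, 2.05], [-2.69, 2.69]. Speed limits (rad/s): [2.57, 2.57, 3.14, 3.14, 3.14, 3.14, 3.14].

INTERFACE

Orientations are given as a rotation vector (axis times angle).
In Python, from cell import sensors, optics, finish_job gives the robot as it stands.
- The arm moves only by the tool jog_arm, never from a script. Its argument "steps" is a list of rows, each an object of numbers: "dx", "dy", "dz": the shift along the tool's x, y, z in mm; "turn": the turn about the tool's z in degrees; "claw": the closure, from -1 (fully open) to 1 (shut). A call has 1 to 8 rows; each row shifts and turns the commanded pose from where the row before left it, along the tool's axes as they then stand; what a row does not reach is not made up. A row lasts 1/12 s, in which the tool goes at most 41.7 mm and 7.16 degrees, less where a joint would pass 70% of its speed; a pose out of reach is approached as far as the arm can. A call with a gripper value outside its range is refused whole. The fingers move at their own pace and stop on an object; "grip_force" is the grip in N (left out, the last holds). Time passes only in rows, so rows that do not move let the fingers close. It gives the time, the measured TCP pose, the force and the opening at its end, in the units of the state.
- sensors.state(): the state, without advancing time (a new reading comes with each control period).
- optics.camera(name): name is "scene" or "side" or "wrist"; returns the picture (420x560x3 uint8, red, green, blue); there is no depth.
- optics.camera_info(name): a dict with "fx", "fy", "cx", "cy" (pixels), "pose" (4x4, takes a point from camera to world coordinates). Camera axes: x right, y down, z forward; pixel columns grow to the right and rows downward; lengths in m; the calibration is good to about 2 mm. A picture is of the moment at which its call begins: read the wrist's pose just before it. camera_info takes no time and is no camera call; for the wrist camera it gives the pose at the moment of the call.
- finish_job(): hands the job in, once; it reports no verdict.
The state is a dict: "time": time; "qpos": joint angles; "joint_vel": joint speeds; "joint_efforts": joint torques, N m; "position": TCP position; "tool_rot": TCP orientation; "force": force on the tool from outside, world axes, zero at the start; "wrist_torque": the same for the moment, N m; "opening": finger opening in m.
Only numpy, scipy, OpenCV 4.12 (cv2) and the standard library are available. Lean on these libraries where they do the work, as an engineer would, in place of code of your own. Each camera call takes 0.05 s, during which the arm holds its last target.

## Working session

There is one attempt and no reset: what is moved stays moved. The work goes in short steps, Python scripts to look and compute and a tool call to move; the robot and the scene stay as the last step left them, time stands still between calls to the robot, and variables do not carry over. Pictures are saved under pics/ and viewed, and the job is handed in when it is done.

Besides the shell and the picture viewer there is one more tool, called as name([rows], argument=value, ...), one row to a line, values as JSON. jog_arm: Moves the arm, as the interface text tells. Its arguments: {"type":"object","properties":{"steps":{"type":"array","items":{"type":"object","properties":{"dx":{"type":"number"},"dy":{"type":"number"},"dz":{"type":"number"},"turn":{"type":"number"},"claw":{"type":"number"}}}},"grip_force":{"type":"number"}},"required":["steps"]}

```bash
mkdir -p pics; ls; python3 - <<'E'
from cell import sensors, optics
import cv2,numpy as np
s=sensors.state(); print({k:np.round(v,3).tolist() for k,v in s.items()})
for n in ["scene","side","wrist"]:
    i=optics.camera_info(n); print(n,i['fx'],i['cx'],i['cy'],np.round(i['pose'],3).tolist())
    im=optics.camera(n); cv2.imwrite(f'pics/{n}0.png',im[:,:,::-1])
E
```

```text
pics
{'time': 0.0, 'qpos': [1.154, 0.322, -0.07, 1.452, 0.023, 1.371, -0.057], 'joint_vel': [-0.001, 0.0, -0.001, -0.001, 0.0, 0.0, 0.0], 'joint_efforts': [-0.001, -49.129, -0.404, -31.253, -0.064, 0.044, 0.0], 'position': [0.271, -0.59, 0.235], 'tool_rot': [-3.067, -0.671, 0.001], 'force': [0.12, 0.461, 0.334], 'wrist_torque': [0.016, -0.013, 0.013], 'opening': 0.087}
scene 455.33111766395723 282.8947171049011 208.79815993710753 [[-0.16, 0.942, -0.296, 0.922], [0.987, 0.15, -0.056, 0.011], [-0.008, -0.301, -0.954, 1.24], [0.0, 0.0, 0.0, 1.0]]
side 478.34338150357087 283.2501077860755 213.6849685898399 [[0.714, -0.406, 0.57, -0.326], [-0.7, -0.39, 0.599, -0.97], [-0.021, -0.826, -0.563, 0.978], [0.0, 0.0, 0.0, 1.0]]
wrist 300.65432508084757 281.52307177953753 206.71205843345754 [[0.418, -0.878, -0.231, 0.334], [-0.908, -0.405, -0.105, -0.562], [-0.001, 0.254, -0.967, 0.384], [0.0, 0.0, 0.0, 1.0]]
```

View pics/scene0.png

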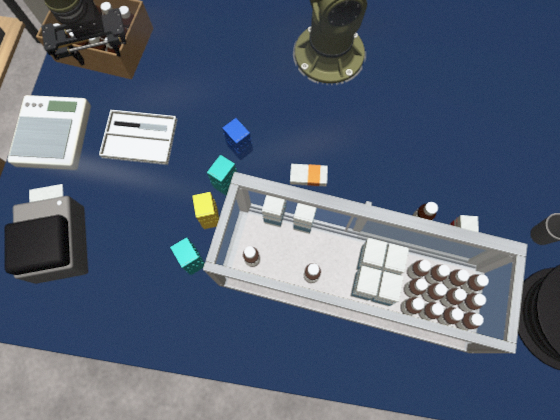

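View pics/side0.png

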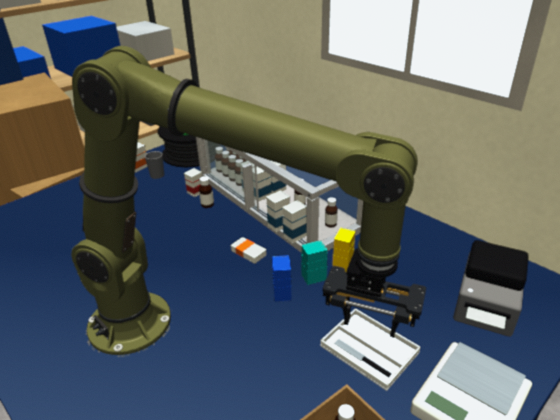

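View pics/wrist0.png

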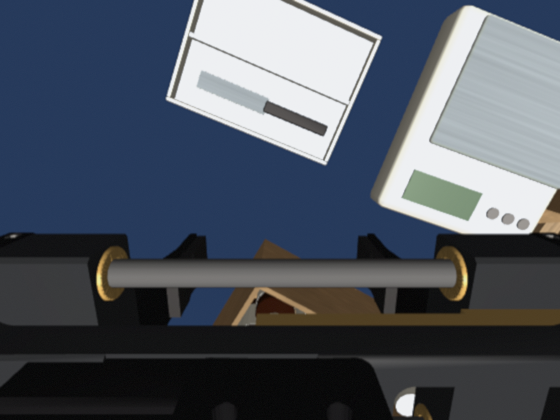

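```bash
python3 - <<'E'
import cv2
im=cv2.imread('pics/scene0.png')
cv2.imwrite('pics/c1.png',cv2.resize(im[155:305,195:395],None,fx=4,fy=4,interpolation=cv2.INTER_CUBIC))
cv2.imwrite('pics/c2.png',cv2.resize(im[185:355,340:540],None,fx=3.5,fy=3.5,interpolation=cv2.INTER_CUBIC))
im=cv2.imread('pics/side0.png')
cv2.imwrite('pics/c3.png',cv2.resize(im[135:285,180:380],None,fx=4,fy=4,interpolation=cv2.INTER_CUBIC))
E
```

```text
(no output)
```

View pics/c1.png

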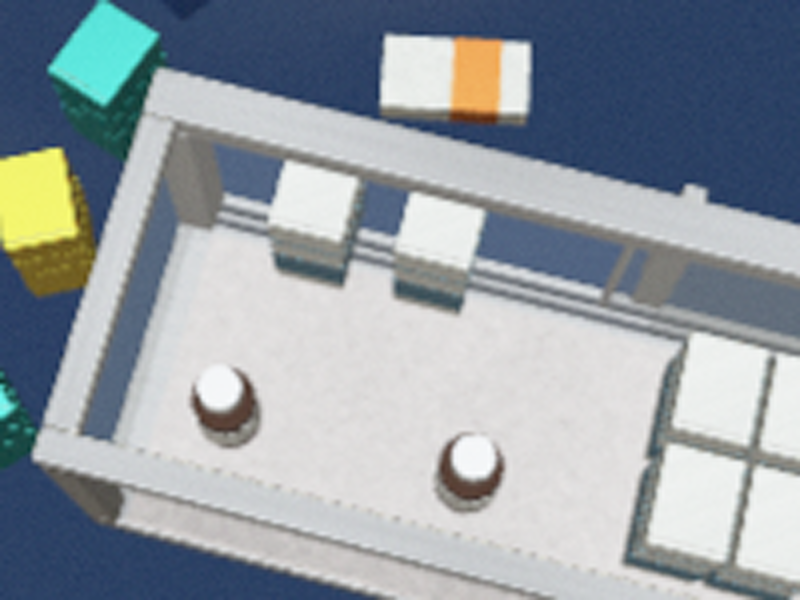

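View pics/c2.png

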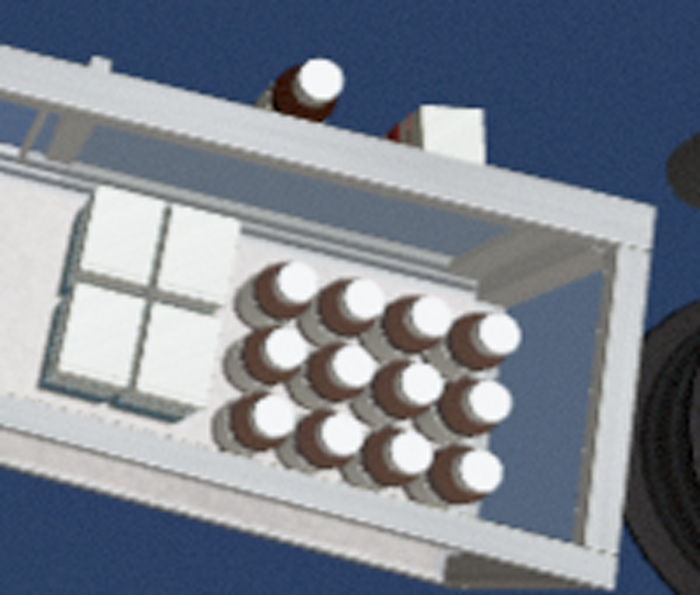

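View pics/c3.png

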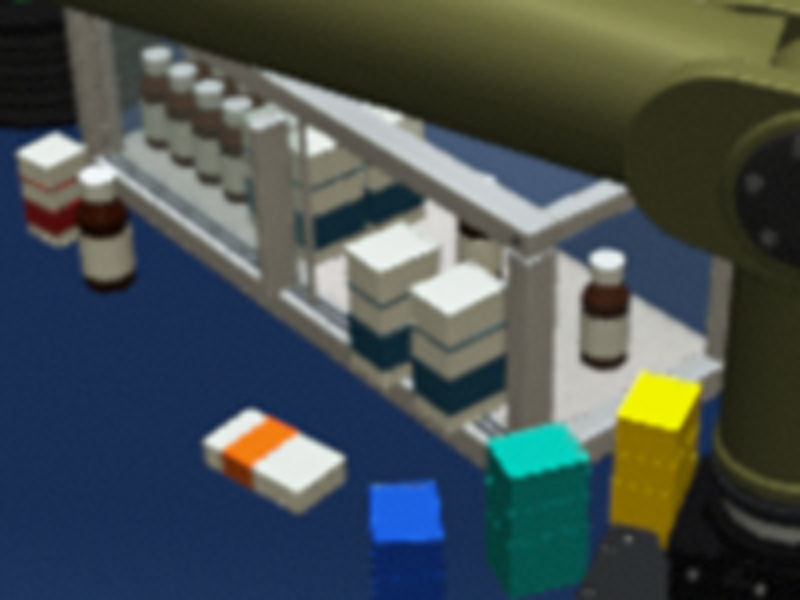

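```bash
cat > h.py <<'E'
import numpy as np, cv2
from cell import sensors, optics
from scipy.optimize import least_squares
def ray(n,u,v):
    i=optics.camera_info(n);P=np.array(i['pose'])
    d=P[:3,:3]@np.array([(u-i['cx'])/i['fx'],(v-i['cy'])/i['fy'],1]);return P[:3,3],d
def atz(n,u,v,z):
    o,d=ray(n,u,v);return o+d*(z-o[2])/d[2]
def proj(n,X):
    i=optics.camera_info(n);P=np.array(i['pose']);c=(np.asarray(X)-P[:3,3])@P[:3,:3]
    return np.array([i['cx']+i['fx']*c[...,0]/c[...,2],i['cy']+i['fy']*c[...,1]/c[...,2]]).T
def c2w(T,p):
    x,y,a=T;p=np.atleast_2d(p);c,s=np.cos(a),np.sin(a)
    return np.c_[x+c*p[:,0]-s*p[:,1],y+s*p[:,0]+c*p[:,1],p[:,2]]
def w2c(T,p):
    x,y,a=T;p=np.atleast_2d(p);c,s=np.cos(a),np.sin(a);q=p[:,:2]-[x,y]
    return np.c_[c*q[:,0]+s*q[:,1],-s*q[:,0]+c*q[:,1],p[:,2]]
E
python3 - <<'E'
from h import *
px=np.array([(233.75,172.5),(203.75,270),(527.1,244.4),(516.3,352.1)])
for p in px: print(atz('scene',*p,.25))
q=[(0,-.34,.25),(.24,-.34,.25),(0,.34,.25),(.24,.34,.25)]
r=least_squares(lambda T:(proj('scene',c2w(T,q))-px).ravel(),[.6,0,-.2])
T=r.x;print(T,r.fun)
f=lambda u,v,z:np.round(w2c(T,atz('scene',195+u/4,155+v/4,z))[0],4)
print('pull',f(696,188,.212))
for z,pp in [(.148,[(285,158),(362,170),(348,242),(272,228),(412,192),(486,207),(471,272),(397,260)]),(.03,[(275,268),(345,285),(397,297),(462,311)])]:
    for p in pp: print(p,f(*p,z))
f2=lambda u,v,z:(w2c(T,atz('side',180+u/4,135+v/4,z))[0])
print('side')
for p in [(345,260),(395,225),(440,250),(357,275),(410,295),(468,262),(507,283),(425,313)]: print(p,f2(*p,.148))
for p in [(352,360),(390,388),(412,400),(452,418)]:print(p,f2(*p,.03))
print('bottles',f(218,382,.13),f(475,455,.13))
print('cabinet corners in world',c2w(T,[(0,-.34,0),(0,.34,0),(-.022,-.295,0),(0,0,0)]))
E
```

```text
[ 0.54545499 -0.17421548  0.25      ]
[ 0.78132846 -0.19502161  0.25      ]
[0.61164396 0.50111927 0.25      ]
[0.84570144 0.47949219 0.25      ]
[ 0.57621482  0.16427705 -0.09558585] [ 0.15722187 -0.65974766 -1.04695704  0.45310313  0.73834724 -1.18465097
  0.15334155  0.96268186]
pull [-0.0203 -0.0156  0.212 ]
(285, 158) [ 0.0018 -0.2655  0.148 ]
(362, 170) [-0.0027 -0.2161  0.148 ]
(348, 242) [ 0.0456 -0.2126  0.148 ]
(272, 228) [ 0.0487 -0.2611  0.148 ]
(412, 192) [ 0.0036 -0.1819  0.148 ]
(486, 207) [ 0.0016 -0.1344  0.148 ]
(471, 272) [ 0.0452 -0.1336  0.148 ]
(397, 260) [ 0.0493 -0.18    0.148 ]
(275, 268) [ 0.0425 -0.2667  0.03  ]
(345, 285) [ 0.0421 -0.2168  0.03  ]
(397, 297) [ 0.0414 -0.1801  0.03  ]
(462, 311) [ 0.0398 -0.1346  0.03  ]
side
(345, 260) [-0.03008791 -0.16016619  0.148     ]
(395, 225) [ 0.0338903  -0.14443241  0.148     ]
(440, 250) [ 0.03743489 -0.19858067  0.148     ]
(357, 275) [-0.03626055 -0.18405716  0.148     ]
(410, 295) [-0.02228579 -0.23393532  0.148     ]
(468, 262) [ 0.04297015 -0.22712119  0.148     ]
(507, 283) [ 0.04642614 -0.27056037  0.148     ]
(425, 313) [-0.02922601 -0.26099159  0.148     ]
(352, 360) [-0.0131722  -0.13985262  0.03      ]
(390, 388) [-0.01345792 -0.1923588   0.03      ]
(412, 400) [-0.00998567 -0.21725996  0.03      ]
(452, 418) [-0.00055485 -0.25748264  0.03      ]
bottles [ 0.1486 -0.2693  0.13  ] [ 0.1527 -0.1041  0.13  ]
cabinet corners in world [[ 0.5437651  -0.17417091  0.        ]
 [ 0.60866454  0.502725    0.        ]
 [ 0.52616034 -0.12727664  0.        ]
 [ 0.57621482  0.16427705  0.        ]]
```

jog_arm([
  {"dx": 24.8, "dy": -27.1, "dz": -8},
  {"dx": 24.8, "dy": -27.1, "dz": -8},
  {"dx": 24.8, "dy": -27.1, "dz": -8},
  {"dx": 24.8, "dy": -27.1, "dz": -8},
  {"dx": 24.8, "dy": -27.1, "dz": -8},
  {"dx": 24.8, "dy": -27.1, "dz": -8},
  {"dx": 24.8, "dy": -27.1, "dz": -8},
  {"dx": 24.8, "dy": -27.1, "dz": -8},
])

```text
validation failed for argument at $.st...
```

jog_arm([
  {"dx": 24.8, "dy": -27.1, "dz": -4},
  {"dx": 24.8, "dy": -27.1, "dz": -4},
  {"dx": 24.8, "dy": -27.1, "dz": -4},
  {"dx": 24.8, "dy": -27.1},
  {"dx": 24.8, "dy": -27.1},
  {"dx": 24.8, "dy": -27.1},
  {"dx": 24.8, "dy": -27.1},
  {"dx": 24.8, "dy": -27.1},
])

```text
validation failed for argument at $.st...
```

```bash
python3 - <<'E'
from h import *
s=sensors.state(); print({k:np.round(v,3).tolist() for k,v in s.items() if k in('time','qpos','position','tool_rot','force')})
E
```

```text
{'time': 0.15, 'qpos': [1.154, 0.322, -0.07, 1.451, 0.023, 1.371, -0.057], 'position': [0.271, -0.59, 0.236], 'tool_rot': [-3.068, -0.671, 0.001], 'force': [-0.545, 0.505, -0.276]}
```

jog_arm([
  {"dx": 24.8, "dy": -27.1, "dz": -8, "turn": 0, "claw": -1},
])

```text
time: 0.23
position: [0.2771, -0.5599, 0.2408]
tool_rot: [-3.07, -0.657, 0.008]
force: [-0.8, 1.2, -0.4]
opening: 0.0868
```

jog_arm([
  {"dx": 24.8, "dy": -27.1, "dz": -8, "turn": 0, "claw": -1},
  {"dx": 24.8, "dy": -27.1, "dz": -8, "turn": 0, "claw": -1},
  {"dx": 24.8, "dy": -27.1, "dz": -8, "turn": 0, "claw": -1},
  {"dx": 24.8, "dy": -27.1, "dz": -8, "turn": 0, "claw": -1},
  {"dx": 24.8, "dy": -27.1, "dz": -8, "turn": 0, "claw": -1},
  {"dx": 24.8, "dy": -27.1, "dz": -8, "turn": 0, "claw": -1},
  {"dx": 24.8, "dy": -27.1, "dz": -8, "turn": 0, "claw": -1},
])

```text
time: 0.82
position: [0.3612, -0.3089, 0.3007]
tool_rot: [3.069, 0.671, -0.001]
force: [0.6, 0.2, 0.7]
opening: 0.0868
```

jog_arm([
  {"dx": 24.8, "dy": -27.1, "dz": 0, "turn": 0, "claw": -1},
  {"dx": 24.8, "dy": -27.1, "dz": 0, "turn": 0, "claw": -1},
  {"dx": 24.8, "dy": -27.1, "dz": 0, "turn": 0, "claw": -1},
  {"dx": 24.8, "dy": -27.1, "dz": 0, "turn": 0, "claw": -1},
  {"dx": 24.8, "dy": -27.1, "dz": 0, "turn": 0, "claw": -1},
  {"dx": 24.8, "dy": -27.1, "dz": 0, "turn": 0, "claw": -1},
  {"dx": 24.8, "dy": -27.1, "dz": 0, "turn": 0, "claw": -1},
  {"dx": 24.8, "dy": -27.1, "dz": 0, "turn": 0, "claw": -1},
])

```text
time: 1.48
position: [0.4509, -0.0291, 0.3005]
tool_rot: [3.068, 0.671, 0.0]
force: [1.0, 0.2, 0.0]
opening: 0.087
```

jog_arm([
  {"dx": 0, "dy": 0, "dz": 0, "turn": -7.1, "claw": -1},
  {"dx": 0, "dy": 0, "dz": 0, "turn": -7.1, "claw": -1},
  {"dx": 0, "dy": 0, "dz": 0, "turn": -7.1, "claw": -1},
  {"dx": 0, "dy": 0, "dz": 0, "turn": -7.1, "claw": -1},
])

```text
time: 1.82
position: [0.4507, -0.0306, 0.3003]
tool_rot: [-2.806, -1.414, 0.001]
force: [-0.5, -0.3, 0.5]
opening: 0.0871
```

```bash
cat >> h.py <<'E'
from scipy.spatial.transform import Rotation as Ro
T=np.array([ 0.57621482 , 0.16427705, -0.09558585])
def st():
    s=sensors.state(); R=Ro.from_rotvec(s['tool_rot']).as_matrix()
    print('t',round(s['time'],2),'q',np.round(s['qpos'],3),'pos',np.round(s['position'],4),'F',np.round(s['force'],1),'op',round(float(s['opening']),4))
    print('cab TCP',np.round(w2c(T,s['position'])[0],4),'tip',np.round(w2c(T,s['position']+.014*R[:,2])[0],4))
    c,sn=np.cos(T[2]),np.sin(T[2]);C=np.array([[c,-sn,0],[sn,c,0],[0,0,1]])
    print('R in cab (cols x,y,z)\n',np.round(C.T@R,3)); return s,R,C.T@R
E
python3 -c "
from h import *
st()"
```

```text
t 1.82 q [ 0.652 -0.126 -0.58   1.792 -0.069  1.455 -0.553] pos [ 0.4507 -0.0306  0.3003] F [-0.5 -0.3  0.5] op 0.0871
cab TCP [-0.1063 -0.206   0.3003] tip [-0.1063 -0.206   0.2863]
R in cab (cols x,y,z)
 [[ 0.516  0.857 -0.   ]
 [ 0.857 -0.516 -0.   ]
 [-0.    -0.    -1.   ]]
```

jog_arm([
  {"dx": 0, "dy": 0, "dz": 0, "turn": -7.1, "claw": -1},
  {"dx": 0, "dy": 0, "dz": 0, "turn": -7.1, "claw": -1},
  {"dx": 0, "dy": 0, "dz": 0, "turn": -7.1, "claw": -1},
  {"dx": 0, "dy": 0, "dz": 0, "turn": -7.1, "claw": -1},
  {"dx": 0, "dy": 0, "dz": 0, "turn": -7.1, "claw": -1},
  {"dx": 0, "dy": 0, "dz": 0, "turn": -7.1, "claw": -1},
  {"dx": 0, "dy": 0, "dz": 0, "turn": -7.1, "claw": -1},
  {"dx": 0, "dy": 0, "dz": 0, "turn": -7.1, "claw": -1},
])

```text
time: 2.48
position: [0.4507, -0.0309, 0.3003]
tool_rot: [-1.796, -2.577, 0.001]
force: [-0.9, 0.6, -0.2]
opening: 0.087
```

jog_arm([
  {"dx": 0, "dy": 0, "dz": 0, "turn": -7.1, "claw": -1},
  {"dx": 0, "dy": 0, "dz": 0, "turn": -7.1, "claw": -1},
  {"dx": 0, "dy": 0, "dz": 0, "turn": -7.1, "claw": -1},
  {"dx": 0, "dy": 0, "dz": 0, "turn": -7.1, "claw": -1},
  {"dx": 0, "dy": 0, "dz": 0, "turn": -7.1, "claw": -1},
  {"dx": 0, "dy": 0, "dz": 0, "turn": -7.1, "claw": -1},
  {"dx": 0, "dy": 0, "dz": 0, "turn": -7.1, "claw": -1},
  {"dx": 0, "dy": 0, "dz": 0, "turn": -7.1, "claw": -1},
])

```text
time: 3.15
position: [0.4507, -0.0309, 0.3003]
tool_rot: [-0.354, -3.121, 0.0]
force: [0.4, 0.6, 1.0]
opening: 0.087
```

```bash
python3 -c "
from h import *
st()"
```

```text
t 3.15 q [ 0.513 -0.121 -0.455  1.796 -0.053  1.455  1.412] pos [ 0.4507 -0.0309  0.3003] F [0.4 0.6 1. ] op 0.087
cab TCP [-0.1063 -0.2063  0.3003] tip [-0.1063 -0.2063  0.2863]
R in cab (cols x,y,z)
 [[-0.991  0.13  -0.   ]
 [ 0.13   0.991 -0.   ]
 [ 0.    -0.    -1.   ]]
```

jog_arm([
  {"dx": 0, "dy": 0, "dz": 0, "turn": -7.1, "claw": -1},
  {"dx": 0, "dy": 0, "dz": -40, "turn": -0.4, "claw": -1},
  {"dx": 0, "dy": 0, "dz": -40, "turn": 0, "claw": -1},
  {"dx": 0, "dy": 0, "dz": -40, "turn": 0, "claw": -1},
  {"dx": 0, "dy": 0, "dz": -40, "turn": 0, "claw": -1},
  {"dx": 0, "dy": 0, "dz": -40, "turn": 0, "claw": -1},
])

```text
time: 3.65
position: [0.4503, -0.0308, 0.5024]
tool_rot: [0.16, 3.137, -0.001]
force: [1.7, 0.2, 0.8]
opening: 0.0869
```

```bash
python3 -c "
from h import *
st()"
```

```text
t 3.65 q [ 0.502 -0.084 -0.442  1.368 -0.037  1.849  1.52 ] pos [ 0.4503 -0.0308  0.5024] F [1.7 0.2 0.8] op 0.0869
cab TCP [-0.1067 -0.2062  0.5024] tip [-0.1067 -0.2062  0.4884]
R in cab (cols x,y,z)
 [[-1.     0.006  0.   ]
 [ 0.006  1.    -0.   ]
 [-0.    -0.    -1.   ]]
```

jog_arm([
  {"dx": 0, "dy": 0, "dz": -40, "turn": 0, "claw": -1},
  {"dx": 0, "dy": 0, "dz": -40, "turn": 0, "claw": -1},
  {"dx": 0, "dy": 0, "dz": -40, "turn": 0, "claw": -1},
  {"dx": 0, "dy": 0, "dz": -40, "turn": 0, "claw": -1},
])

```text
time: 3.98
position: [0.4521, -0.031, 0.6249]
tool_rot: [0.156, 3.083, 0.004]
force: [0.3, 0.5, 0.6]
opening: 0.0872
```

```bash
python3 -c "
from h import *
st()"
```

```text
t 3.98 q [ 0.434 -0.004 -0.418  1.039 -0.003  2.052  1.485] pos [ 0.4521 -0.031   0.6249] F [0.3 0.5 0.6] op 0.0872
cab TCP [-0.1049 -0.2063  0.6249] tip [-0.1042 -0.2062  0.6109]
R in cab (cols x,y,z)
 [[-0.999  0.005  0.054]
 [ 0.006  1.     0.005]
 [-0.054  0.005 -0.999]]
```

jog_arm([
  {"dx": 0, "dy": 0, "dz": 30, "turn": 0, "claw": -1},
  {"dx": 0, "dy": 0, "dz": 30, "turn": 0, "claw": -1},
  {"dx": 0, "dy": 0, "dz": 30, "turn": 0, "claw": -1},
  {"dx": 0, "dy": 0, "dz": 0, "turn": 0, "claw": -1},
])

```text
time: 4.32
position: [0.452, -0.0311, 0.5251]
tool_rot: [0.159, 3.102, 0.003]
force: [0.7, -0.2, -1.2]
opening: 0.0867
```

```bash
python3 -c "
from h import *
st()"
```

```text
t 4.32 q [ 0.464 -0.092 -0.401  1.33  -0.04   1.861  1.521] pos [ 0.452  -0.0311  0.5251] F [ 0.7 -0.2 -1.2] op 0.0867
cab TCP [-0.105  -0.2064  0.5251] tip [-0.1045 -0.2063  0.5111]
R in cab (cols x,y,z)
 [[-0.999  0.006  0.035]
 [ 0.007  1.     0.004]
 [-0.035  0.004 -0.999]]
```

jog_arm([
  {"dx": 0, "dy": 0, "dz": -35, "turn": 0, "claw": -1},
  {"dx": 0, "dy": 0, "dz": -35, "turn": 0, "claw": -1},
  {"dx": 0, "dy": 0, "dz": -35, "turn": 0, "claw": -1},
  {"dx": 0, "dy": 0, "dz": -35, "turn": 0, "claw": -1},
  {"dx": 0, "dy": 0, "dz": -35, "turn": 0, "claw": -1},
  {"dx": 0, "dy": 0, "dz": -35, "turn": 0, "claw": -1},
  {"dx": 0, "dy": 0, "dz": -35, "turn": 0, "claw": -1},
])

```text
time: 4.9
position: [0.4379, -0.0301, 0.6822]
tool_rot: [0.149, 2.961, 0.005]
force: [-0.7, 0.8, 0.8]
opening: 0.0873
```

```bash
python3 -c "
from h import *
st()"
```

```text
t 4.9 q [ 0.783 -0.052 -0.7    0.951 -0.048  2.054  1.525] pos [ 0.4379 -0.0301  0.6822] F [-0.7  0.8  0.8] op 0.0873
cab TCP [-0.1191 -0.2067  0.6822] tip [-0.1166 -0.2066  0.6684]
R in cab (cols x,y,z)
 [[-0.984  0.004  0.175]
 [ 0.006  1.     0.011]
 [-0.175  0.012 -0.984]]
```

jog_arm([
  {"dx": 0, "dy": 0, "dz": -35, "turn": 0, "claw": -1},
  {"dx": 0, "dy": 0, "dz": -35, "turn": 0, "claw": -1},
  {"dx": 0, "dy": 0, "dz": -35, "turn": 0, "claw": -1},
  {"dx": 0, "dy": 0, "dz": -35, "turn": 0, "claw": -1},
])

```text
time: 5.23
position: [0.4158, -0.0298, 0.7329]
tool_rot: [0.147, 2.849, 0.002]
force: [-1.0, 0.9, -0.6]
opening: 0.0869
```

```bash
python3 -c "
from h import *
st()"
```

```text
t 5.23 q [ 0.513 -0.106 -0.406  0.896 -0.066  2.054  1.532] pos [ 0.4158 -0.0298  0.7329] F [-1.   0.9 -0.6] op 0.0869
cab TCP [-0.1412 -0.2085  0.7329] tip [-0.1372 -0.2083  0.7195]
R in cab (cols x,y,z)
 [[-0.959  0.005  0.285]
 [ 0.009  1.     0.014]
 [-0.284  0.016 -0.959]]
```

jog_arm([
  {"dx": 0, "dy": 0, "dz": -35, "turn": 0, "claw": -1},
  {"dx": 0, "dy": 0, "dz": -35, "turn": 0, "claw": -1},
  {"dx": 0, "dy": 0, "dz": -35, "turn": 0, "claw": -1},
  {"dx": 0, "dy": 0, "dz": -35, "turn": 0, "claw": -1},
  {"dx": 0, "dy": 0, "dz": -35, "turn": 0, "claw": -1},
  {"dx": 0, "dy": 0, "dz": -35, "turn": 0, "claw": -1},
])

```text
time: 5.73
position: [0.3639, -0.0265, 0.8036]
tool_rot: [0.137, 2.683, -0.001]
force: [-0.1, 0.5, 0.2]
opening: 0.0871
```

```bash
python3 -c "
from h import *
st()"
```

```text
t 5.73 q [ 0.312 -0.2   -0.194  0.828 -0.074  2.054  1.532] pos [ 0.3639 -0.0265  0.8036] F [-0.1  0.5  0.2] op 0.0871
cab TCP [-0.1932 -0.2101  0.8036] tip [-0.187  -0.2099  0.791 ]
R in cab (cols x,y,z)
 [[-0.898  0.002  0.439]
 [ 0.011  1.     0.019]
 [-0.439  0.022 -0.898]]
```

jog_arm([
  {"dx": 0, "dy": 0, "dz": -35, "turn": 0, "claw": -1},
  {"dx": 0, "dy": 0, "dz": -35, "turn": 0, "claw": -1},
  {"dx": 0, "dy": 0, "dz": -35, "turn": 0, "claw": -1},
  {"dx": 0, "dy": 0, "dz": -35, "turn": 0, "claw": -1},
])

```text
time: 6.07
position: [0.3185, -0.0239, 0.8445]
tool_rot: [0.133, 2.575, -0.002]
force: [0.1, 0.1, -0.6]
opening: 0.087
```

jog_arm([
  {"dx": 0, "dy": 0, "dz": 40, "turn": 0, "claw": -1},
  {"dx": 0, "dy": 0, "dz": 40, "turn": 0, "claw": -1},
  {"dx": 0, "dy": 0, "dz": 40, "turn": 0, "claw": -1},
  {"dx": 0, "dy": 0, "dz": 40, "turn": 0, "claw": -1},
])

```text
time: 6.4
position: [0.4255, -0.0305, 0.7286]
tool_rot: [0.134, 2.607, -0.001]
force: [0.4, 1.4, 0.7]
opening: 0.087
```

```bash
python3 -c "
from h import *
st()"
```

```text
t 6.4 q [ 0.196 -0.3   -0.115  1.15  -0.047  1.758  1.524] pos [ 0.4255 -0.0305  0.7286] F [0.4 1.4 0.7] op 0.087
cab TCP [-0.1314 -0.2082  0.7286] tip [-0.1243 -0.2079  0.7166]
R in cab (cols x,y,z)
 [[-0.862 -0.     0.506]
 [ 0.013  1.     0.022]
 [-0.506  0.025 -0.862]]
```

jog_arm([
  {"dx": 16.8, "dy": -0.4, "dz": 33.6, "turn": 0, "claw": -1},
  {"dx": 16.8, "dy": -0.4, "dz": 33.6, "turn": 0, "claw": -1},
  {"dx": 16.8, "dy": -0.4, "dz": 33.6, "turn": 0, "claw": -1},
  {"dx": 16.8, "dy": -0.4, "dz": 33.6, "turn": 0, "claw": -1},
  {"dx": 16.8, "dy": -0.4, "dz": 33.6, "turn": 0, "claw": -1},
  {"dx": 16.8, "dy": -0.4, "dz": 33.6, "turn": 0, "claw": -1},
])

```text
time: 6.9
position: [0.5006, -0.0335, 0.5427]
tool_rot: [0.137, 2.684, 0.001]
force: [0.2, -0.4, -0.1]
opening: 0.087
```

```bash
python3 -c "
from h import *
st()
f=lambda u,v,z:np.round(w2c(T,atz('scene',195+u/4,155+v/4,z))[0],4)
for p in [(385,35),(530,42),(530,122),(380,118)]:print(f(*p,.024))
"
```

```text
t 6.9 q [ 0.187 -0.301 -0.127  1.543 -0.041  1.444  1.521] pos [ 0.5006 -0.0335  0.5427] F [ 0.2 -0.4 -0.1] op 0.087
cab TCP [-0.0563 -0.2041  0.5427] tip [-0.0502 -0.2038  0.5301]
R in cab (cols x,y,z)
 [[-0.899  0.001  0.438]
 [ 0.011  1.     0.021]
 [-0.438  0.023 -0.899]]
[-0.1477 -0.237   0.024 ]
[-0.1686 -0.1344  0.024 ]
[-0.1086 -0.1206  0.024 ]
[-0.0848 -0.2246  0.024 ]
```

```bash
cat > kin.py <<'E'
import numpy as np
from scipy.optimize import least_squares
from scipy.spatial.transform import Rotation as Ro
D=[([1.154,.322,-.07,1.451,.023,1.371,-.057],[.271,-.59,.236]),
([0.652,-0.126,-0.58,1.792,-0.069,1.455,-0.553],[0.4507,-0.0306,0.3003]),
([0.513,-0.121,-0.455,1.796,-0.053,1.455,1.412],[0.4507,-0.0309,0.3003]),
([0.502,-0.084,-0.442,1.368,-0.037,1.849,1.52],[0.4503,-0.0308,0.5024]),
([0.783,-0.052,-0.7,0.951,-0.048,2.054,1.525],[0.4379,-0.0301,0.6822]),
([0.513,-0.106,-0.406,0.896,-0.066,2.054,1.532],[0.4158,-0.0298,0.7329]),
([0.312,-0.2,-0.194,0.828,-0.074,2.054,1.532],[0.3639,-0.0265,0.8036]),
([0.196,-0.3,-0.115,1.15,-0.047,1.758,1.524],[0.4255,-0.0305,0.7286]),
([0.187,-0.301,-0.127,1.543,-0.041,1.444,1.521],[0.5006,-0.0335,0.5427])]
def fk(P,q,s=(-1,-1,-1)):
    d1,L1,L2,L3,a1,a2=P
    Z=lambda a:Ro.from_euler('z',a).as_matrix();Y=lambda a:Ro.from_euler('y',a).as_matrix()
    z=np.array([0,0,1.]);x=np.array([1.,0,0])
    R6=Z(s[0]*q[0])@Y(q[1])@Z(s[1]*q[2])@Y(q[3])@Z(s[2]*q[4])
    A=Z(s[0]*q[0]);p=A@(d1*z);A=A@Y(q[1])@Z(s[1]*q[2]);p=p+A@(L1*z+a1*x);A=A@Y(q[3])@Z(s[2]*q[4]);p=p+A@(L2*z+a2*x);A=A@Y(q[5]);return p+A@(L3*z),A
if __name__=='__main__':
    for s in [(-1,a,b) for a in(1,-1) for b in (1,-1)]:
        r=least_squares(lambda P:np.concatenate([fk(P,q,s)[0]-p for q,p in D]),[.3,.4,.4,.25,0,0])
        print(s,np.round(r.x,4),np.abs(r.fun).max())
E
python3 kin.py
```

```text
(-1, 1, 1) [ 0.8082  0.0443  0.554   0.7039 -0.211  -0.2305] 0.43385265551416075
(-1, 1, -1) [ 0.8675  0.9247  0.5993  1.7744 -0.3489 -0.3409] 0.3600466651544006
(-1, -1, 1) [ 0.2298  0.4708  0.5123  0.3361 -0.0009  0.0018] 0.03707562744429882
(-1, -1, -1) [ 0.277   0.4219  0.5135  0.3404 -0.0053 -0.0055] 0.02743223004604156
```

```bash
cat > kin2.py <<'E'
from kin import *
def fk2(P,q,s):
    d1,L1,L2,L3,o=P[0],P[1],P[2],P[3],P[4:]
    Z=lambda a:Ro.from_euler('z',a).as_matrix();Y=lambda a:Ro.from_euler('y',a).as_matrix()
    A=Z(s[0]*q[0]);p=A@[o[6],o[7],d1];A=A@Y(q[1])@Z(s[1]*q[2]);p=p+A@[o[0],o[1],L1];A=A@Y(q[3])@Z(s[2]*q[4]);p=p+A@[o[2],o[3],L2];A=A@Y(q[5]);return p+A@[o[4],o[5],L3],A
if __name__=='__main__':
  for s in [(-1,-1,1),(-1,-1,-1)]:
    r=least_squares(lambda P:np.concatenate([fk2(P,q,s)[0]-p for q,p in D]+[1e-3*P[4:]]),[.3,.4,.4,.25]+[0]*8)
    print(s,np.round(r.x,4).tolist(),np.round(r.fun[:27].reshape(9,3),4))
    for q,p in D: print(np.round(fk2(r.x,q,s)[1][:,2],3))
E
python3 kin2.py
```

```text
(-1, -1, 1) [0.222, 0.4303, 0.514, 0.2718, 0.0483, -0.1412, 0.0109, 0.0951, 0.0125, 0.0952, -0.018, -0.0582] [[ 0.0291  0.0143 -0.0008]
 [-0.001  -0.008  -0.0019]
 [ 0.0032 -0.0032  0.0008]
 [ 0.0102  0.0068  0.0033]
 [-0.0042  0.0133 -0.0002]
 [-0.001  -0.0082 -0.0016]
 [-0.0004 -0.0191 -0.0008]
 [-0.0051 -0.0085  0.0006]
 [-0.0069 -0.0051  0.0006]]
[ 0.039  0.022 -0.999]
[-0.01  -0.137 -0.991]
[-0.007 -0.105 -0.994]
[-0.004 -0.071 -0.997]
[ 0.168 -0.09  -0.982]
[ 0.271 -0.129 -0.954]
[ 0.423 -0.152 -0.893]
[ 0.498 -0.119 -0.859]
[ 0.432 -0.103 -0.896]
(-1, -1, -1) [0.2503, 0.4669, 0.513, 0.3542, -0.0005, -0.0085, 0.0002, -0.0012, -0.0005, -0.0012, 0.0, -0.0156] [[ 0.     -0.      0.0001]
 [ 0.0002  0.0002  0.0002]
 [-0.     -0.0002 -0.0001]
 [-0.0001 -0.0002  0.    ]
 [-0.      0.0001 -0.0001]
 [ 0.      0.     -0.0001]
 [ 0.      0.0003  0.0001]
 [ 0.0001  0.      0.0002]
 [-0.0001 -0.0004 -0.0004]]
[-0.001  0.001 -1.   ]
[ 0. -0. -1.]
[-0. -0. -1.]
[ 0. -0. -1.]
[ 0.175 -0.005 -0.985]
[ 0.284 -0.013 -0.959]
[ 0.439 -0.022 -0.898]
[ 0.506 -0.027 -0.862]
[ 0.437 -0.022 -0.899]
```

```bash
cat > rm.py <<'E'
import numpy as np
d1,L1,L2,L3=.2503,.4669,.513,.3542
def q(r,z,phi):
    rw=r-L3*np.sin(phi);h=z+L3*np.cos(phi)-d1;D=np.hypot(rw,h)
    q4=np.pi-np.arccos((L1**2+L2**2-D*D)/(2*L1*L2));q2=np.arctan2(rw,h)-np.arccos((L1**2+D*D-L2**2)/(2*L1*D))
    return q2,q4,np.pi-phi-q2-q4
if __name__=='__main__':
  for phi in(.40,.43,.455,.5):
    print(phi)
    for z in(.54,.5,.45,.4,.35,.3,.25,.2,.15,.1,.08):
        rs=np.arange(.42,.65,.002);q2=np.array([q(r,z,phi)[0] for r in rs])
        r=rs[np.where(q2>-.295)[0][0]];print('  z',z,'rmin',round(r,3),'cabx TCP',round(r-.558,3),'tipfront',round(r-.558+.014*np.sin(phi)+.0095*np.cos(phi),3),np.round(q(r,z,phi),2))
E
python3 rm.py
```

```text
0.4
  z 0.54 rmin 0.488 cabx TCP -0.07 tipfront -0.056 [-0.29  1.53  1.51]
  z 0.5 rmin 0.5 cabx TCP -0.058 tipfront -0.044 [-0.29  1.61  1.42]
  z 0.45 rmin 0.51 cabx TCP -0.048 tipfront -0.034 [-0.29  1.71  1.33]
  z 0.4 rmin 0.516 cabx TCP -0.042 tipfront -0.028 [-0.29  1.81  1.23]
  z 0.35 rmin 0.516 cabx TCP -0.042 tipfront -0.028 [-0.29  1.9   1.13]
  z 0.3 rmin 0.512 cabx TCP -0.046 tipfront -0.032 [-0.29  2.    1.03]
  z 0.25 rmin 0.502 cabx TCP -0.056 tipfront -0.042 [-0.29  2.1   0.93]
  z 0.2 rmin 0.486 cabx TCP -0.072 tipfront -0.058 [-0.29  2.21  0.83]
  z 0.15 rmin 0.466 cabx TCP -0.092 tipfront -0.078 [-0.29  2.31  0.73]
  z 0.1 rmin 0.438 cabx TCP -0.12 tipfront -0.106 [-0.29  2.42  0.61]
  z 0.08 rmin 0.426 cabx TCP -0.132 tipfront -0.118 [-0.29  2.47  0.57]
0.43
  z 0.54 rmin 0.498 cabx TCP -0.06 tipfront -0.046 [-0.29  1.54  1.47]
  z 0.5 rmin 0.51 cabx TCP -0.048 tipfront -0.034 [-0.29  1.62  1.39]
  z 0.45 rmin 0.52 cabx TCP -0.038 tipfront -0.024 [-0.29  1.72  1.29]
  z 0.4 rmin 0.526 cabx TCP -0.032 tipfront -0.018 [-0.29  1.81  1.19]
  z 0.35 rmin 0.526 cabx T
[... 1340 characters left out ...]
5 rmin 0.536 cabx TCP -0.022 tipfront -0.007 [-0.29  1.64  1.29]
  z 0.45 rmin 0.544 cabx TCP -0.014 tipfront 0.001 [-0.29  1.74  1.19]
  z 0.4 rmin 0.548 cabx TCP -0.01 tipfront 0.005 [-0.29  1.84  1.1 ]
  z 0.35 rmin 0.546 cabx TCP -0.012 tipfront 0.003 [-0.29  1.94  1.  ]
  z 0.3 rmin 0.54 cabx TCP -0.018 tipfront -0.003 [-0.29  2.03  0.9 ]
  z 0.25 rmin 0.53 cabx TCP -0.028 tipfront -0.013 [-0.29  2.13  0.8 ]
  z 0.2 rmin 0.514 cabx TCP -0.044 tipfront -0.029 [-0.29  2.23  0.7 ]
  z 0.15 rmin 0.49 cabx TCP -0.068 tipfront -0.053 [-0.29  2.34  0.59]
  z 0.1 rmin 0.46 cabx TCP -0.098 tipfront -0.083 [-0.29  2.46  0.48]
  z 0.08 rmin 0.446 cabx TCP -0.112 tipfront -0.097 [-0.29  2.5   0.43]
```

```bash
cat >> h.py <<'E'
def rows(wps,vmax=40,claw=-1):
    s,R,C=st();p=w2c(T,s['position'])[0]
    for w in wps:
        d=C.T@(np.array(w)-p)*1000;n=int(np.ceil(np.linalg.norm(d)/vmax));print(w,n,'x',np.round(d/n,1));p=np.array(w)
E
python3 -c "
from h import *
rows([(-.022,-.2,.48),(-.018,-.2,.37),(-.022,-.2,.31),(-.035,-.2,.25),(-.052,-.2,.2),(-.075,-.199,.14),(-.075,-.199,.085)])"
```

```text
t 6.9 q [ 0.187 -0.301 -0.127  1.543 -0.041  1.444  1.521] pos [ 0.5006 -0.0335  0.5427] F [ 0.2 -0.4 -0.1] op 0.087
cab TCP [-0.0563 -0.2041  0.5427] tip [-0.0502 -0.2038  0.5301]
R in cab (cols x,y,z)
 [[-0.899  0.001  0.438]
 [ 0.011  1.     0.021]
 [-0.438  0.023 -0.899]]
(-0.022, -0.2, 0.48) 2 x [-1.7  1.3 35.7]
(-0.018, -0.2, 0.37) 3 x [14.9 -0.9 33.5]
(-0.022, -0.2, 0.31) 2 x [14.9 -0.7 26.1]
(-0.035, -0.2, 0.25) 2 x [19.  -0.7 24.1]
(-0.052, -0.2, 0.2) 2 x [18.6 -0.6 18.7]
(-0.075, -0.199, 0.14) 2 x [23.5 -0.2 21.9]
(-0.075, -0.199, 0.085) 2 x [12.1 -0.6 24.7]
```

jog_arm([
  {"dx": -8, "dy": 1.3, "dz": 32, "turn": 0, "claw": -0.54},
  {"dx": 2, "dy": 1.3, "dz": 38, "turn": 0, "claw": -0.54},
  {"dx": 14.9, "dy": -0.9, "dz": 33.5, "turn": 0, "claw": -0.54},
  {"dx": 14.9, "dy": -0.9, "dz": 33.5, "turn": 0, "claw": -0.54},
])

```text
time: 7.23
position: [0.5394, -0.0332, 0.4087]
tool_rot: [0.137, 2.684, 0.002]
force: [0.8, 0.6, -0.2]
opening: 0.07
```

```bash
python3 -c "
from h import *
rows([(-.018,-.2,.37),(-.022,-.2,.31),(-.035,-.2,.25),(-.052,-.2,.2),(-.075,-.199,.14),(-.075,-.199,.085)])"
```

```text
t 7.23 q [ 0.184 -0.274 -0.143  1.789 -0.037  1.17   1.513] pos [ 0.5394 -0.0332  0.4087] F [ 0.8  0.6 -0.2] op 0.07
cab TCP [-0.0178 -0.2001  0.4087] tip [-0.0117 -0.1998  0.3961]
R in cab (cols x,y,z)
 [[-0.899  0.001  0.438]
 [ 0.011  1.     0.021]
 [-0.438  0.023 -0.899]]
(-0.018, -0.2, 0.37) 1 x [17.1 -0.8 34.7]
(-0.022, -0.2, 0.31) 2 x [14.9 -0.7 26.1]
(-0.035, -0.2, 0.25) 2 x [19.  -0.7 24.1]
(-0.052, -0.2, 0.2) 2 x [18.6 -0.6 18.7]
(-0.075, -0.199, 0.14) 2 x [23.5 -0.2 21.9]
(-0.075, -0.199, 0.085) 2 x [12.  -0.6 24.7]
```

jog_arm([
  {"dx": 17, "dy": -0.8, "dz": 34.7, "turn": 0, "claw": -0.54},
  {"dx": 14.9, "dy": -0.7, "dz": 26.1, "turn": 0, "claw": -0.54},
  {"dx": 14.9, "dy": -0.7, "dz": 26.1, "turn": 0, "claw": -0.54},
  {"dx": 19, "dy": -0.7, "dz": 24.1, "turn": 0, "claw": -0.54},
  {"dx": 0, "dy": 0, "dz": 0, "turn": 0, "claw": -0.54},
])

```text
time: 7.65
position: [0.5237, -0.0321, 0.2736]
tool_rot: [0.138, 2.697, 0.001]
force: [-1.5, 1.2, -1.6]
opening: 0.067
```

```bash
python3 -c "
from h import *
rows([(-.035,-.2,.25),(-.052,-.2,.2),(-.080,-.199,.14),(-.080,-.199,.085)])
for n in ['scene','side','wrist']: cv2.imwrite(f'pics/{n}1.png',optics.camera(n)[:,:,::-1])"
```

```text
t 7.65 q [ 0.182 -0.277 -0.154  2.052 -0.04   0.923  1.51 ] pos [ 0.5237 -0.0321  0.2736] F [-1.5  1.2 -1.6] op 0.067
cab TCP [-0.0335 -0.2005  0.2736] tip [-0.0275 -0.2002  0.261 ]
R in cab (cols x,y,z)
 [[-0.905  0.002  0.426]
 [ 0.011  1.     0.02 ]
 [-0.426  0.023 -0.905]]
(-0.035, -0.2, 0.25) 1 x [11.4 -0.  20.7]
(-0.052, -0.2, 0.2) 2 x [18.3 -0.6 19. ]
(-0.08, -0.199, 0.14) 2 x [25.4 -0.2 21.2]
(-0.08, -0.199, 0.085) 2 x [11.7 -0.6 24.9]
```

View pics/side1.png

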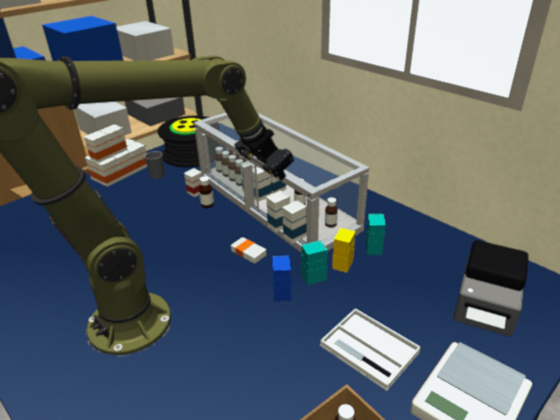

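View pics/wrist1.png

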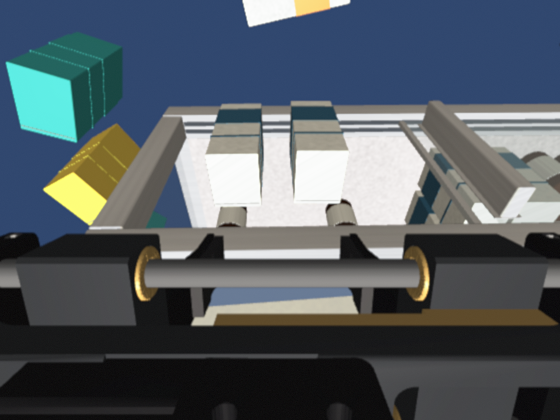

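View pics/scene1.png

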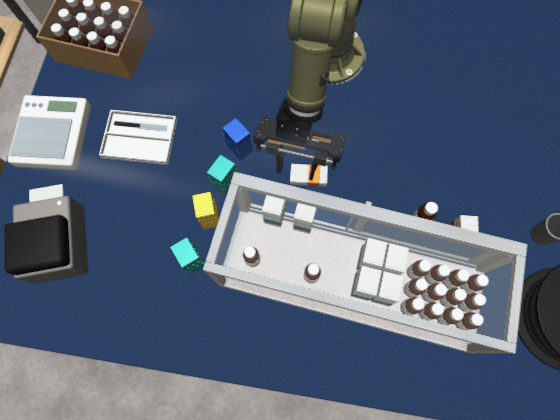

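```bash
python3 - <<'E'
import cv2
im=cv2.imread('pics/wrist1.png')
cv2.imwrite('pics/c4.png',cv2.resize(im[85:245,165:365],None,fx=4,fy=3.75,interpolation=cv2.INTER_CUBIC))
E
```

```text
(no output)
```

View pics/c4.png

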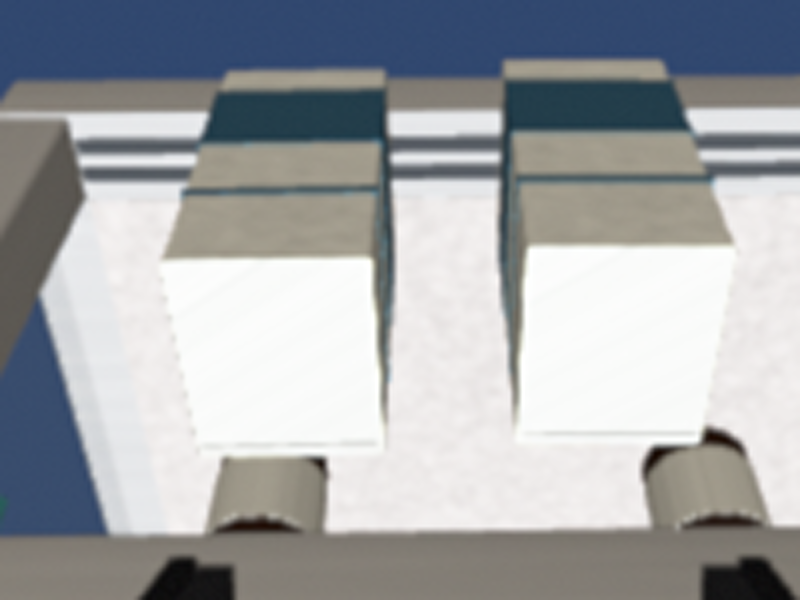

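```bash
python3 - <<'E'
from h import *
f=lambda u,v,z:np.round(w2c(T,atz('wrist',165+u/4,85+v/3.75,z))[0],4)
for n,z,pp in [('sill',.03,[(100,110),(450,108),(750,105)]),('A bot',.03,[(228,72),(385,70)]),('B bot',.03,[(505,60),(664,61)]),('A top',.148,[(163,262),(373,257),(384,447),(198,447)]),('B top',.148,[(525,245),(733,244),(703,440),(516,436)]),('rail',.225,[(100,535),(700,530)])]:
    for p in pp: print(n,f(*p,z))
E
```

```text
sill [ 0.0017 -0.307   0.03  ]
sill [ 0.0022 -0.1993  0.03  ]
sill [ 0.0021 -0.1061  0.03  ]
A bot [-0.0106 -0.2661  0.03  ]
A bot [-0.0108 -0.2188  0.03  ]
B bot [-0.0137 -0.1826  0.03  ]
B bot [-0.013  -0.1345  0.03  ]
A top [-0.0114 -0.2658  0.148 ]
A top [-0.0121 -0.2182  0.148 ]
A top [ 0.0483 -0.2184  0.148 ]
A top [ 0.0474 -0.2665  0.148 ]
B top [-0.015  -0.1837  0.148 ]
B top [-0.0146 -0.1364  0.148 ]
B top [ 0.0474 -0.1353  0.148 ]
B top [ 0.045  -0.1841  0.148 ]
rail [ 0.005  -0.2674  0.225 ]
rail [ 0.0061 -0.1544  0.225 ]
```

jog_arm([
  {"dx": 11.4, "dy": 0, "dz": 20.7, "turn": 0, "claw": -0.54},
  {"dx": 18.3, "dy": -0.6, "dz": 19, "turn": 0, "claw": -0.54},
  {"dx": 18.3, "dy": -0.6, "dz": 19, "turn": 0, "claw": -0.54},
  {"dx": 25.4, "dy": -0.2, "dz": 21.2, "turn": 0, "claw": -0.54},
  {"dx": 25.4, "dy": -0.2, "dz": 21.2, "turn": 0, "claw": -0.54},
  {"dx": 0, "dy": 0, "dz": 0, "turn": 0, "claw": -0.54},
])

```text
time: 8.3
position: [0.4805, -0.0262, 0.1431]
tool_rot: [0.137, 2.693, 0.001]
force: [-1.4, 0.1, -1.3]
opening: 0.0669
```

```bash
python3 -c "
from h import *
rows([(-.08,-.2005,.08),(-.035,-.2005,.08),(.013,-.2005,.08)],vmax=25)"
```

```text
t 8.3 q [ 0.176 -0.272 -0.175  2.321 -0.041  0.645  1.492] pos [ 0.4805 -0.0262  0.1431] F [-1.4  0.1 -1.3] op 0.0669
cab TCP [-0.0771 -0.1988  0.1431] tip [-0.0711 -0.1985  0.1305]
R in cab (cols x,y,z)
 [[-0.903  0.001  0.43 ]
 [ 0.011  1.     0.02 ]
 [-0.43   0.023 -0.903]]
(-0.08, -0.2005, 0.08) 3 x [ 9.9 -1.1 18.6]
(-0.035, -0.2005, 0.08) 2 x [-20.3   0.    9.7]
(0.013, -0.2005, 0.08) 2 x [-21.7   0.   10.3]
```

jog_arm([
  {"dx": 9.9, "dy": -1.1, "dz": 18.6, "turn": 0, "claw": -0.54},
  {"dx": 9.9, "dy": -1.1, "dz": 18.6, "turn": 0, "claw": -0.54},
  {"dx": 9.9, "dy": -1.1, "dz": 18.6, "turn": 0, "claw": -0.54},
  {"dx": -12, "dy": 0, "dz": 5.7, "turn": 0, "claw": -0.54},
  {"dx": -12, "dy": 0, "dz": 5.7, "turn": 0, "claw": -0.54},
  {"dx": -8, "dy": 0, "dz": 3.8, "turn": 0, "claw": -0.54},
  {"dx": -4, "dy": 0, "dz": 1.9, "turn": 0, "claw": -0.54},
  {"dx": 0, "dy": 0, "dz": 0, "turn": 0, "claw": -0.54},
])

```text
time: 8.97
position: [0.5251, -0.0319, 0.0873]
tool_rot: [0.137, 2.68, 0.002]
force: [-0.3, -0.1, 0.0]
opening: 0.0669
```

```bash
python3 -c "
from h import *
st()
for n in ['scene','side','wrist']: cv2.imwrite(f'pics/{n}2.png',optics.camera(n)[:,:,::-1])
im=cv2.imread('pics/side2.png');cv2.imwrite('pics/c5.png',cv2.resize(im[135:285,180:380],None,fx=4,fy=4,interpolation=cv2.INTER_CUBIC))
"
```

```text
t 8.97 q [ 0.193 -0.081 -0.193  2.3    0.016  0.463  1.454] pos [ 0.5251 -0.0319  0.0873] F [-0.3 -0.1  0. ] op 0.0669
cab TCP [-0.0322 -0.2002  0.0873] tip [-0.026  -0.1999  0.0748]
R in cab (cols x,y,z)
 [[-0.897  0.001  0.442]
 [ 0.012  1.     0.021]
 [-0.442  0.024 -0.897]]
```

View pics/c5.png

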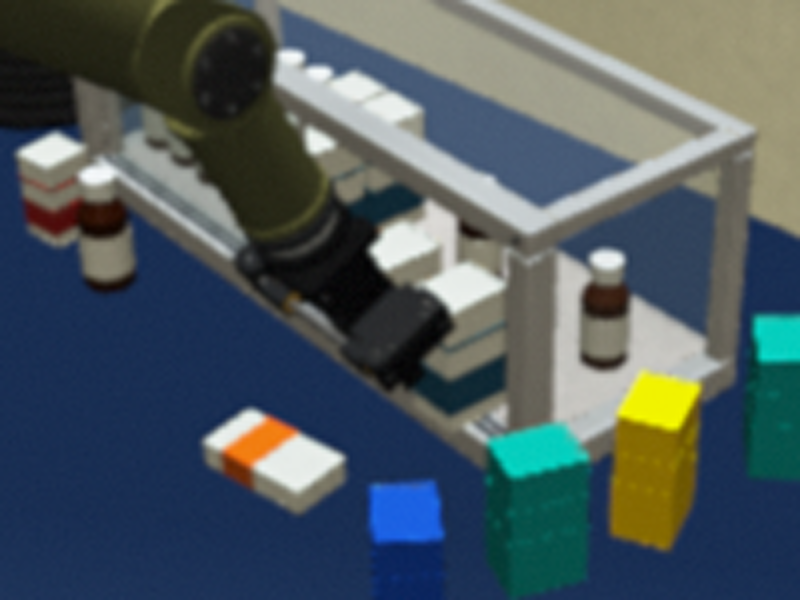

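View pics/wrist2.png

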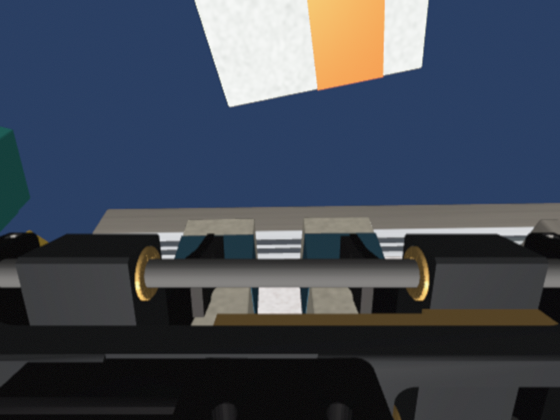

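jog_arm([
  {"dx": -1.35, "dy": 0, "dz": 1.78, "turn": 0, "claw": -0.54},
  {"dx": -1.35, "dy": 0, "dz": 1.78, "turn": 0, "claw": -0.54},
  {"dx": -1.35, "dy": 0, "dz": 1.78, "turn": 0, "claw": -0.54},
  {"dx": -1.35, "dy": 0, "dz": 1.78, "turn": 0, "claw": -0.54},
  {"dx": -1.35, "dy": 0, "dz": 1.78, "turn": 0, "claw": -0.54},
  {"dx": -1.35, "dy": 0, "dz": 1.78, "turn": 0, "claw": -0.54},
  {"dx": -1.35, "dy": 0, "dz": 1.78, "turn": 0, "claw": -0.54},
  {"dx": -1.35, "dy": 0, "dz": 1.78, "turn": 0, "claw": -0.54},
])

```text
time: 9.78
position: [0.538, -0.0331, 0.0765]
tool_rot: [0.137, 2.684, 0.001]
force: [-2.7, 1.3, 1.9]
opening: 0.0667
```

```bash
python3 -c "
from h import *
st()
for n in ['scene']: cv2.imwrite(f'pics/{n}3.png',optics.camera(n)[:,:,::-1])
im=cv2.imread('pics/scene3.png');cv2.imwrite('pics/c6.png',cv2.resize(im[155:305,195:395],None,fx=4,fy=4,interpolation=cv2.INTER_CUBIC))
"
```

```text
t 9.78 q [ 0.195 -0.03  -0.194  2.279  0.037  0.44   1.438] pos [ 0.538  -0.0331  0.0765] F [-2.7  1.3  1.9] op 0.0667
cab TCP [-0.0192 -0.2002  0.0765] tip [-0.013  -0.1999  0.0639]
R in cab (cols x,y,z)
 [[-0.899  0.001  0.438]
 [ 0.011  1.     0.021]
 [-0.438  0.023 -0.899]]
```

View pics/c6.png

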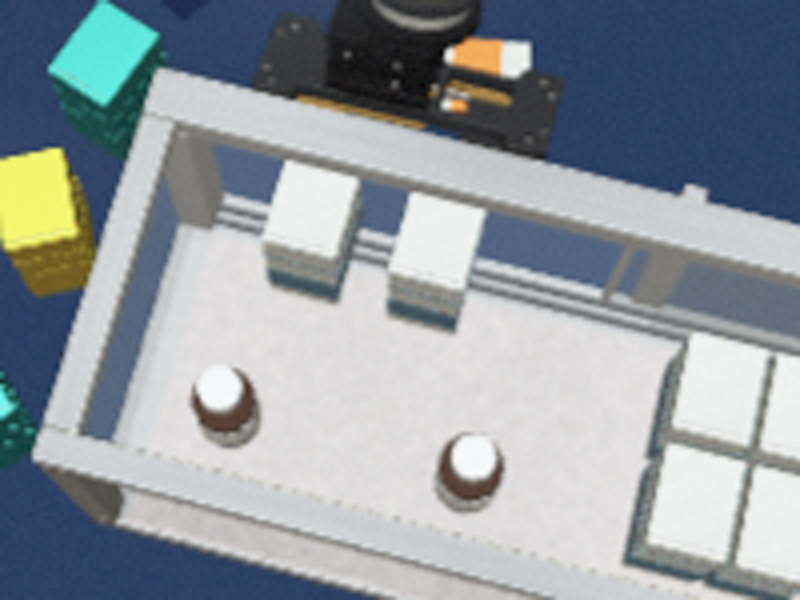

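jog_arm([
  {"dx": -1.8, "dy": 0, "dz": 0.88, "turn": 0, "claw": -0.54},
  {"dx": -1.8, "dy": 0, "dz": 0.88, "turn": 0, "claw": -0.54},
  {"dx": -1.8, "dy": 0, "dz": 0.88, "turn": 0, "claw": -0.54},
  {"dx": -1.8, "dy": 0, "dz": 0.88, "turn": 0, "claw": -0.54},
  {"dx": -1.8, "dy": 0, "dz": 0.88, "turn": 0, "claw": -0.54},
  {"dx": -1.8, "dy": 0, "dz": 0.88, "turn": 0, "claw": -0.54},
  {"dx": -1.8, "dy": 0, "dz": 0.88, "turn": 0, "claw": -0.54},
  {"dx": -1.8, "dy": 0, "dz": 0.88, "turn": 0, "claw": -0.54},
])

```text
time: 10.5
position: [0.5541, -0.0347, 0.0766]
tool_rot: [0.137, 2.684, 0.001]
force: [-1.4, 1.2, -0.5]
opening: 0.0668
```

```bash
python3 -c "
from h import *
st()
for n in ['scene','side']: cv2.imwrite(f'pics/{n}4.png',optics.camera(n)[:,:,::-1])
im=cv2.imread('pics/scene4.png');cv2.imwrite('pics/c7.png',cv2.resize(im[155:305,195:395],None,fx=4,fy=4,interpolation=cv2.INTER_CUBIC))
im=cv2.imread('pics/side4.png');cv2.imwrite('pics/c8.png',cv2.resize(im[135:285,180:380],None,fx=4,fy=4,interpolation=cv2.INTER_CUBIC))
"
```

```text
t 10.5 q [ 0.194  0.005 -0.193  2.244  0.05   0.439  1.43 ] pos [ 0.5541 -0.0347  0.0766] F [-1.4  1.2 -0.5] op 0.0668
cab TCP [-0.0031 -0.2002  0.0766] tip [ 0.0031 -0.1999  0.064 ]
R in cab (cols x,y,z)
 [[-0.899  0.001  0.438]
 [ 0.011  1.     0.021]
 [-0.438  0.023 -0.899]]
```

View pics/c7.png

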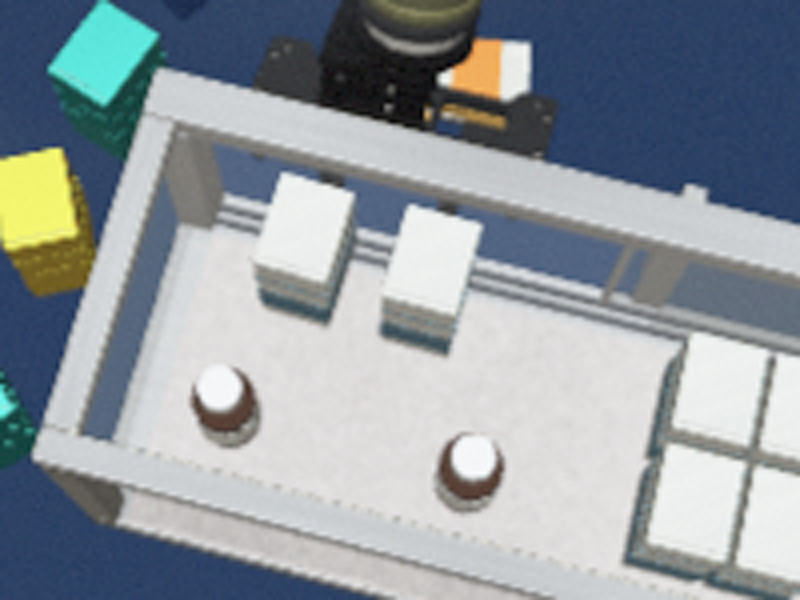

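View pics/c8.png

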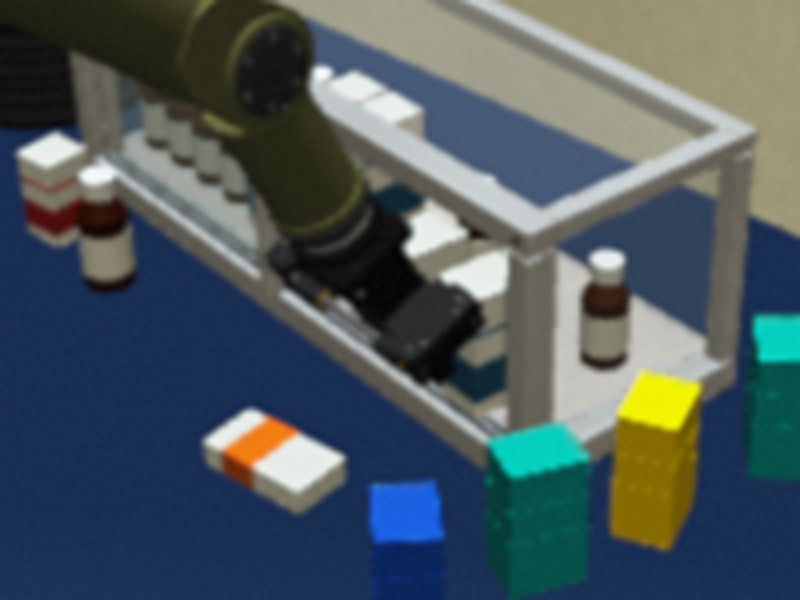

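jog_arm([
  {"dx": -1.8, "dy": 0, "dz": 0.88, "turn": 0, "claw": -0.54},
  {"dx": -1.8, "dy": 0, "dz": 0.88, "turn": 0, "claw": -0.54},
  {"dx": -1.8, "dy": 0, "dz": 0.88, "turn": 0, "claw": -0.54},
  {"dx": -1.8, "dy": 0, "dz": 0.88, "turn": 0, "claw": -0.54},
  {"dx": -1.8, "dy": 0, "dz": 0.88, "turn": 0, "claw": -0.54},
  {"dx": -1.8, "dy": 0, "dz": 0.88, "turn": 0, "claw": -0.54},
  {"dx": -1.8, "dy": 0, "dz": 0.88, "turn": 0, "claw": -0.54},
  {"dx": -1.0, "dy": 0, "dz": 0.49, "turn": 0, "claw": -0.54},
])

```text
time: 11.27
position: [0.5693, -0.0362, 0.0768]
tool_rot: [0.137, 2.684, 0.001]
force: [-2.5, 0.8, -1.3]
opening: 0.0672
```

```bash
python3 -c "
from h import *
st()
for n in ['scene','side']: cv2.imwrite(f'pics/{n}5.png',optics.camera(n)[:,:,::-1])
im=cv2.imread('pics/scene5.png');cv2.imwrite('pics/c9.png',cv2.resize(im[155:305,195:395],None,fx=4,fy=4,interpolation=cv2.INTER_CUBIC))
"
```

```text
t 11.27 q [ 0.193  0.037 -0.19   2.212  0.062  0.44   1.424] pos [ 0.5693 -0.0362  0.0768] F [-2.5  0.8 -1.3] op 0.0672
cab TCP [ 0.0123 -0.2002  0.0768] tip [ 0.0184 -0.1999  0.0642]
R in cab (cols x,y,z)
 [[-0.899  0.001  0.438]
 [ 0.011  1.     0.021]
 [-0.438  0.023 -0.899]]
```

View pics/c9.png

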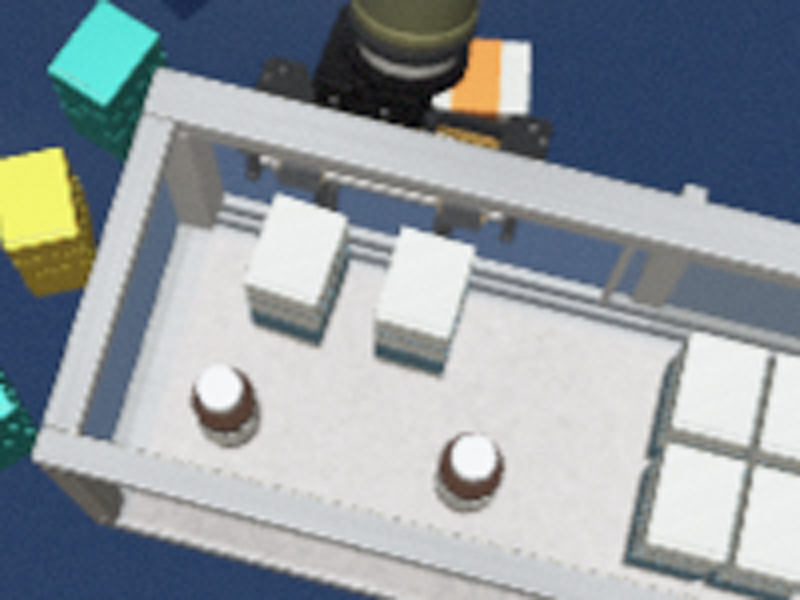

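```bash
python3 - <<'E'
from h import *
f=lambda u,v,z:np.round(w2c(T,atz('scene',195+u/4,155+v/4,z))[0],4)
for p in [(280,197),(348,215),(322,307),(247,287),(402,228),(475,243),(446,337),(376,318)]: print(p,f(*p,.148))
E
```

```text
(280, 197) [ 0.0277 -0.2616  0.148 ]
(348, 215) [ 0.0285 -0.2171  0.148 ]
(322, 307) [ 0.0903 -0.2175  0.148 ]
(247, 287) [ 0.0896 -0.2659  0.148 ]
(402, 228) [ 0.0282 -0.1821  0.148 ]
(475, 243) [ 0.0263 -0.1356  0.148 ]
(446, 337) [ 0.0895 -0.1387  0.148 ]
(376, 318) [ 0.0887 -0.1834  0.148 ]
```

```bash
python3 - <<'E'
from h import *
f=lambda u,v,z:np.round(w2c(T,atz('scene',195+u/4,155+v/4,z))[0],4)
for p in [(105,0),(160,45),(105,105),(50,70)]: print('turq',f(*p,.118))
g=lambda u,v,z:np.round(w2c(T,atz('scene',340+u/3.5,185+v/3.5,z))[0],4)
print('bottle3',g(320,80,.115))
for p in [(424,108),(484,110),(482,160)]: print('box',g(*p,.09))
rows([(-.06,-.2,.085),(-.075,-.2,.09),(-.075,.075,.1),(-.075,.075,.13),(-.021,.075,.13)])
E
```

```text
turq [-0.0861 -0.4163  0.118 ]
turq [-0.064  -0.3712  0.118 ]
turq [-0.0139 -0.3942  0.118 ]
turq [-0.0285 -0.4368  0.118 ]
bottle3 [-0.0809  0.1533  0.115 ]
box [-0.0883  0.2382  0.09  ]
box [-0.098   0.2818  0.09  ]
box [-0.059   0.2854  0.09  ]
t 11.37 q [ 0.193  0.037 -0.19   2.212  0.062  0.44   1.424] pos [ 0.5694 -0.0362  0.0768] F [-1.2  1.  -0.9] op 0.0673
cab TCP [ 0.0123 -0.2002  0.0768] tip [ 0.0185 -0.1999  0.0643]
R in cab (cols x,y,z)
 [[-0.899  0.001  0.439]
 [ 0.011  1.     0.021]
 [-0.439  0.023 -0.898]]
(-0.06, -0.2, 0.085) 2 x [ 30.7   0.2 -19.5]
(-0.075, -0.2, 0.09) 1 x [ 11.3   0.1 -11.1]
(-0.075, 0.075, 0.1) 7 x [-0.2 39.3 -0.5]
(-0.075, 0.075, 0.13) 1 x [-13.2   0.7 -27. ]
(-0.021, 0.075, 0.13) 2 x [-24.3   0.   11.8]
```

jog_arm([
  {"dx": 5, "dy": 0, "dz": -2.5, "turn": 0, "claw": -0.54},
  {"dx": 15, "dy": 0, "dz": -7.3, "turn": 0, "claw": -0.54},
  {"dx": 20, "dy": 0.2, "dz": -12, "turn": 0, "claw": -0.54},
  {"dx": 21.6, "dy": 0.2, "dz": -17.2, "turn": 0, "claw": -0.54},
  {"dx": 0, "dy": 0, "dz": 0, "turn": 0, "claw": -1},
])

```text
time: 11.78
position: [0.4929, -0.029, 0.0842]
tool_rot: [0.137, 2.686, 0.0]
force: [0.0, -1.0, -0.1]
opening: 0.0695
```

```bash
python3 -c "
from h import *
for n in ['scene']: cv2.imwrite(f'pics/{n}6.png',optics.camera(n)[:,:,::-1])
im=cv2.imread('pics/scene6.png');cv2.imwrite('pics/c10.png',cv2.resize(im[155:305,195:395],None,fx=4,fy=4,interpolation=cv2.INTER_CUBIC))
rows([(-.065,-.2,.165),(-.065,.067,.165),(-.019,.067,.165)])
"
```

```text
t 11.83 q [ 0.192 -0.147 -0.196  2.361 -0.006  0.47   1.465] pos [ 0.4955 -0.0291  0.0852] F [-0.2 -1.1  0.7] op 0.072
cab TCP [-0.0619 -0.2002  0.0852] tip [-0.0557 -0.1999  0.0726]
R in cab (cols x,y,z)
 [[-0.898  0.001  0.44 ]
 [ 0.011  1.     0.02 ]
 [-0.439  0.023 -0.898]]
(-0.065, -0.2, 0.165) 2 x [-16.1   1.  -36.5]
(-0.065, 0.067, 0.165) 7 x [ 0.4 38.1  0.8]
(-0.019, 0.067, 0.165) 2 x [-20.7   0.   10.1]
```

View pics/c10.png

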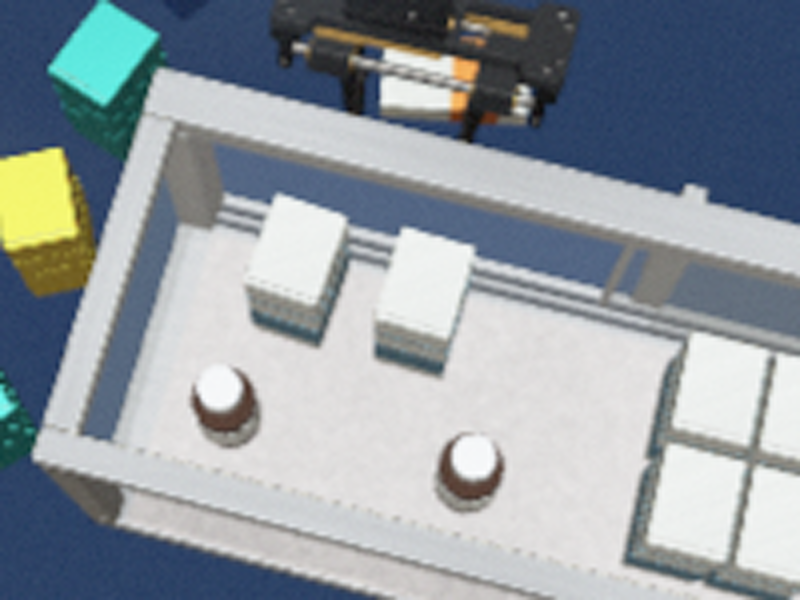

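Cartons stayed upright, with front faces clear of both grooves (A top front edge at about crop (280,197)–(348,215)). I'll now rise and move over to the pull's left side.

jog_arm([
  {"dx": -16.1, "dy": 1, "dz": -36.5, "turn": 0, "claw": -1},
  {"dx": -16.1, "dy": 1, "dz": -36.5, "turn": 0, "claw": -1},
  {"dx": 0.4, "dy": 38, "dz": 0.8, "turn": 0, "claw": -1},
  {"dx": 0.4, "dy": 38, "dz": 0.8, "turn": 0, "claw": -1},
  {"dx": 0.4, "dy": 38, "dz": 0.8, "turn": 0, "claw": -1},
  {"dx": 0.4, "dy": 38, "dz": 0.8, "turn": 0, "claw": -1},
  {"dx": 0.4, "dy": 38, "dz": 0.8, "turn": 0, "claw": -1},
  {"dx": 0.4, "dy": 38, "dz": 0.8, "turn": 0, "claw": -1},
])

```text
time: 12.5
position: [0.5168, 0.2011, 0.1657]
tool_rot: [0.137, 2.681, 0.004]
force: [1.2, -0.1, -1.6]
opening: 0.0868
```

```bash
python3 -c "
from h import *
rows([(-.065,.067,.165),(-.019,.067,.165)])
for n in ['scene','side']: cv2.imwrite(f'pics/{n}7.png',optics.camera(n)[:,:,::-1])
im=cv2.imread('pics/scene7.png');cv2.imwrite('pics/c11.png',cv2.resize(im[155:305,275:475],None,fx=4,fy=4,interpolation=cv2.INTER_CUBIC))
"
```

```text
t 12.5 q [ 0.13  -0.087 -0.68   2.109  0.297  0.74   0.726] pos [0.5168 0.2011 0.1657] F [ 1.2 -0.1 -1.6] op 0.0868
cab TCP [-0.0626  0.031   0.1657] tip [-0.0565  0.0313  0.1531]
R in cab (cols x,y,z)
 [[-0.898  0.001  0.441]
 [ 0.012  1.     0.023]
 [-0.441  0.026 -0.897]]
(-0.065, 0.067, 0.165) 1 x [ 2.9 36.   0.4]
(-0.019, 0.067, 0.165) 2 x [-20.6   0.   10.1]
```

View pics/c11.png

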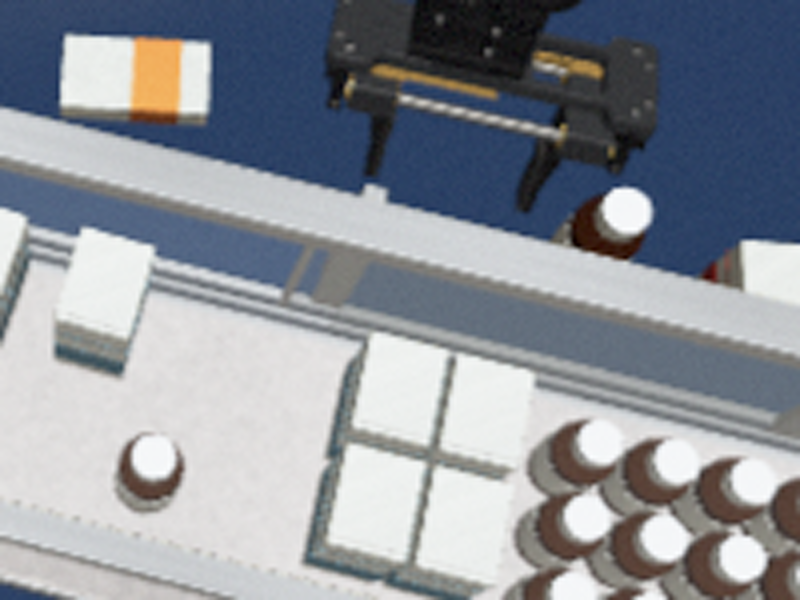

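View pics/side7.png

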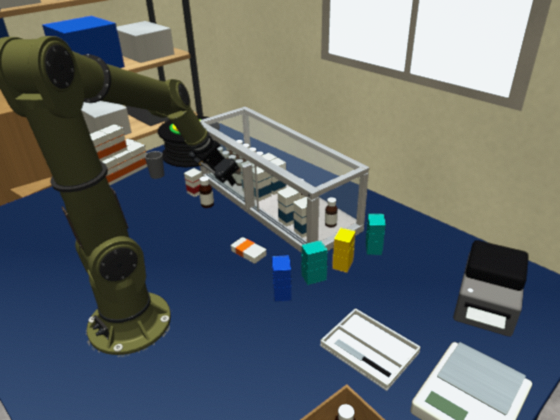

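jog_arm([
  {"dx": 1.5, "dy": 38, "dz": 0.4, "turn": 0, "claw": -1},
  {"dx": 0, "dy": 0, "dz": 0, "turn": 0, "claw": -1},
  {"dx": -15, "dy": 0, "dz": 7.3, "turn": 0, "claw": -1},
  {"dx": -15, "dy": 0, "dz": 7.3, "turn": 0, "claw": -1},
  {"dx": -9, "dy": 0, "dz": 4.4, "turn": 0, "claw": -1},
  {"dx": 0, "dy": 0, "dz": 0, "turn": 0, "claw": -1},
])

```text
time: 13.1
position: [0.5638, 0.2313, 0.1646]
tool_rot: [0.141, 2.683, 0.003]
force: [-0.1, 0.1, 1.0]
opening: 0.0868
```

```bash
python3 -c "
from h import *
rows([(-.019,.05,.165),(-.019,-.228,.165)])
for n in ['scene','side','wrist']: cv2.imwrite(f'pics/{n}8.png',optics.camera(n)[:,:,::-1])
im=cv2.imread('pics/scene8.png');cv2.imwrite('pics/c12.png',cv2.resize(im[155:305,275:475],None,fx=4,fy=4,interpolation=cv2.INTER_CUBIC))
im=cv2.imread('pics/side8.png');cv2.imwrite('pics/c13.png',cv2.resize(im[105:255,150:350],None,fx=4,fy=4,interpolation=cv2.INTER_CUBIC))
"
```

```text
t 13.1 q [ 0.117  0.07  -0.718  1.989  0.452  0.776  0.601] pos [0.5638 0.2313 0.1646] F [-0.1  0.1  1. ] op 0.0868
cab TCP [-0.0188  0.0655  0.1646] tip [-0.0127  0.0658  0.152 ]
R in cab (cols x,y,z)
 [[-0.899  0.003  0.438]
 [ 0.014  1.     0.021]
 [-0.438  0.025 -0.898]]
(-0.019, 0.05, 0.165) 1 x [ -0.2 -15.5  -0.8]
(-0.019, -0.228, 0.165) 7 x [ -0.6 -39.7  -0.8]
```

View pics/c12.png

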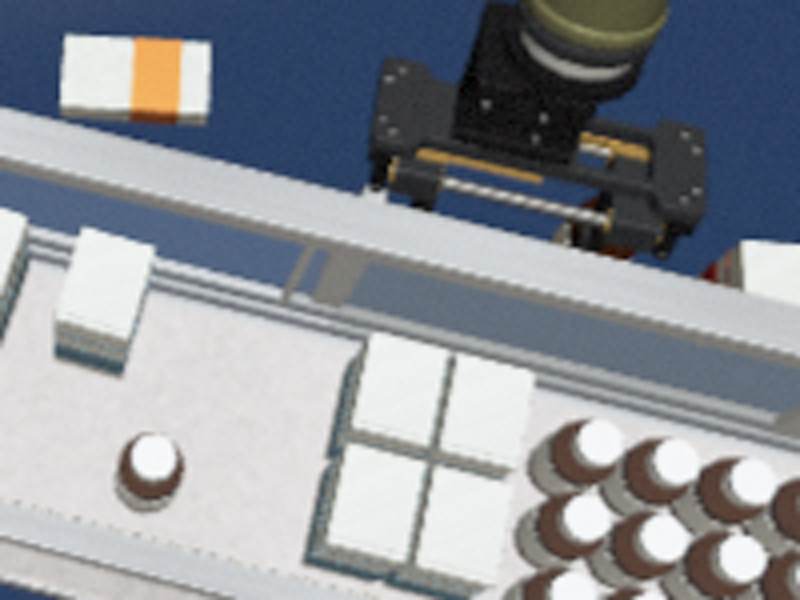

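View pics/c13.png

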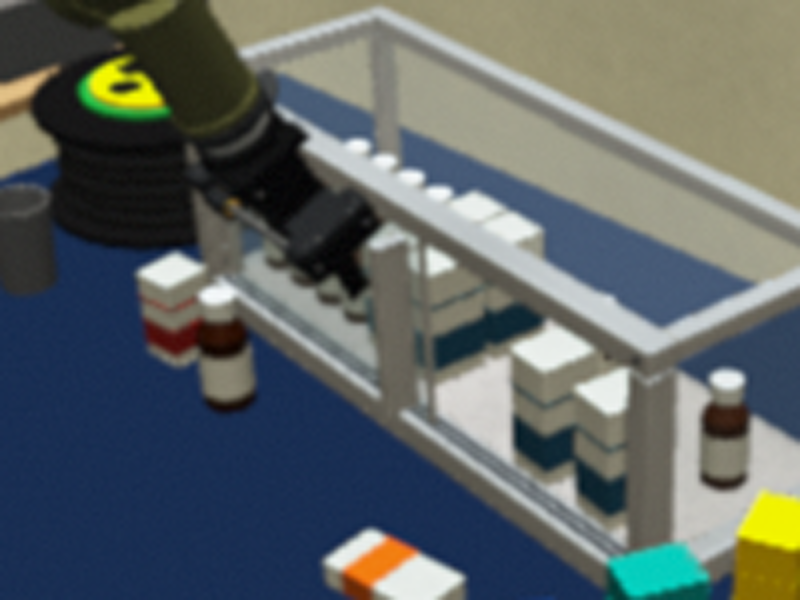

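View pics/wrist8.png

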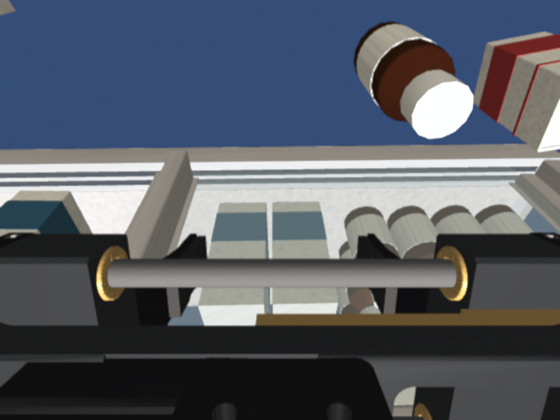

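jog_arm([
  {"dx": 3.5, "dy": -3, "dz": 7.2, "turn": 0, "claw": -1},
  {"dx": -0.1, "dy": -4, "dz": -0.1, "turn": 0, "claw": -1},
  {"dx": -0.1, "dy": -4, "dz": -0.1, "turn": 0, "claw": -1},
  {"dx": 0, "dy": -2, "dz": -0.1, "turn": 0, "claw": -1},
  {"dx": 0, "dy": -2, "dz": 0, "turn": 0, "claw": -1},
  {"dx": 0, "dy": -2, "dz": 0, "turn": 0, "claw": -1},
  {"dx": 0, "dy": -2, "dz": 0, "turn": 0, "claw": -1},
  {"dx": 0, "dy": -3, "dz": 0, "turn": 0, "claw": -1},
])

```text
time: 13.92
position: [0.5596, 0.2111, 0.1566]
tool_rot: [0.136, 2.683, 0.003]
force: [0.6, 2.0, 0.2]
opening: 0.087
```

jog_arm([
  {"dx": -0.1, "dy": -4, "dz": -0.1, "turn": 0, "claw": -1},
  {"dx": -0.1, "dy": -5, "dz": -0.1, "turn": 0, "claw": -1},
  {"dx": -0.1, "dy": -5, "dz": -0.1, "turn": 0, "claw": -1},
  {"dx": -0.1, "dy": -5, "dz": -0.1, "turn": 0, "claw": -1},
  {"dx": -0.1, "dy": -5, "dz": -0.1, "turn": 0, "claw": -1},
])

```text
time: 14.33
position: [0.5573, 0.1862, 0.1564]
tool_rot: [0.137, 2.684, 0.002]
force: [-0.8, 2.8, 0.2]
opening: 0.087
```

```bash
python3 -c "
from h import *
st()
for n in ['scene','side','wrist']: cv2.imwrite(f'pics/{n}9.png',optics.camera(n)[:,:,::-1])
im=cv2.imread('pics/scene9.png');cv2.imwrite('pics/c14.png',cv2.resize(im[155:305,275:475],None,fx=4,fy=4,interpolation=cv2.INTER_CUBIC))
im=cv2.imread('pics/side9.png');cv2.imwrite('pics/c15.png',cv2.resize(im[105:255,150:350],None,fx=4,fy=4,interpolation=cv2.INTER_CUBIC))
"
```

```text
t 14.33 q [ 0.179  0.008 -0.682  2.056  0.365  0.718  0.734] pos [0.5573 0.1862 0.1564] F [-0.8  2.8  0.2] op 0.087
cab TCP [-0.0209  0.02    0.1564] tip [-0.0148  0.0203  0.1438]
R in cab (cols x,y,z)
 [[-0.899  0.001  0.438]
 [ 0.011  1.     0.021]
 [-0.438  0.023 -0.899]]
```

View pics/c14.png

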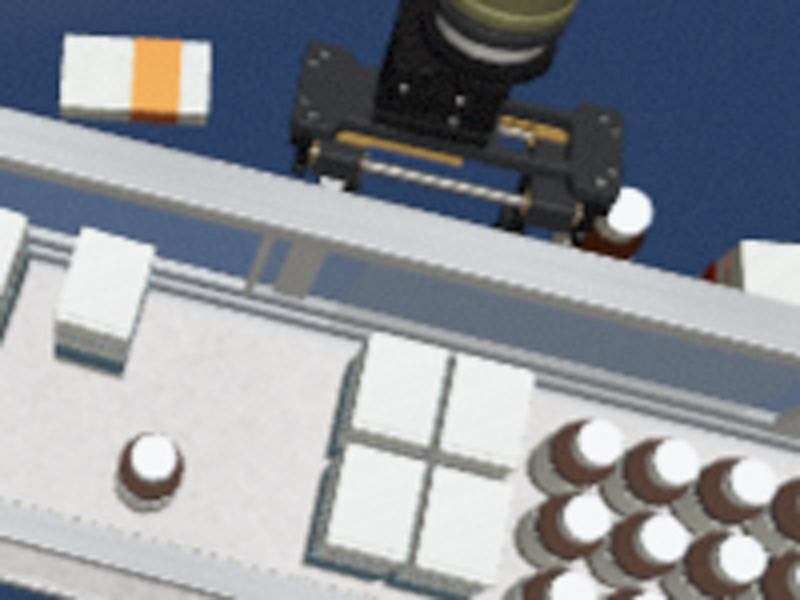

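View pics/c15.png

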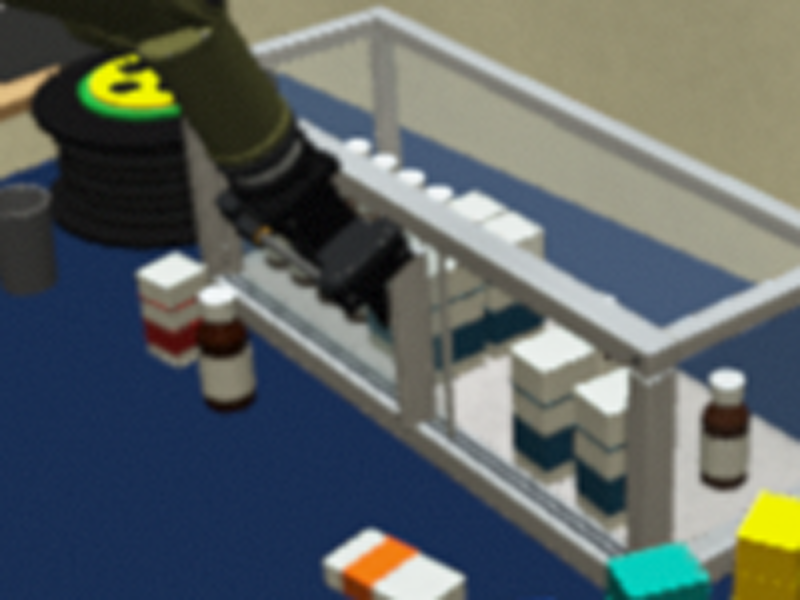

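jog_arm([
  {"dx": -0.1, "dy": -7, "dz": -0.1, "turn": 0, "claw": -1},
  {"dx": -0.1, "dy": -8, "dz": -0.1, "turn": 0, "claw": -1},
  {"dx": -0.1, "dy": -8, "dz": -0.1, "turn": 0, "claw": -1},
  {"dx": -0.1, "dy": -8, "dz": -0.1, "turn": 0, "claw": -1},
  {"dx": -0.1, "dy": -8, "dz": -0.1, "turn": 0, "claw": -1},
  {"dx": -0.1, "dy": -8, "dz": -0.1, "turn": 0, "claw": -1},
  {"dx": -0.1, "dy": -8, "dz": -0.1, "turn": 0, "claw": -1},
  {"dx": -0.1, "dy": -8, "dz": -0.1, "turn": 0, "claw": -1},
])

```text
time: 15.15
position: [0.5514, 0.1238, 0.156]
tool_rot: [0.136, 2.684, 0.002]
force: [-0.1, 3.2, 1.6]
opening: 0.087
```

jog_arm([
  {"dx": -0.1, "dy": -8, "dz": -0.1, "turn": 0, "claw": -1},
  {"dx": -0.1, "dy": -8, "dz": -0.1, "turn": 0, "claw": -1},
  {"dx": -0.1, "dy": -8, "dz": -0.1, "turn": 0, "claw": -1},
  {"dx": -0.1, "dy": -8, "dz": -0.1, "turn": 0, "claw": -1},
  {"dx": -0.1, "dy": -8, "dz": -0.1, "turn": 0, "claw": -1},
  {"dx": -0.1, "dy": -8, "dz": -0.1, "turn": 0, "claw": -1},
  {"dx": -0.1, "dy": -8, "dz": -0.1, "turn": 0, "claw": -1},
  {"dx": -0.1, "dy": -8, "dz": -0.1, "turn": 0, "claw": -1},
])

```text
time: 15.82
position: [0.5454, 0.0599, 0.1555]
tool_rot: [0.137, 2.684, 0.002]
force: [-2.9, 2.1, 2.6]
opening: 0.0864
```

```bash
python3 -c "
from h import *
rows([(-.019,-.2,.156),(-.019,-.23,.156)],vmax=6)
for n in ['scene','side']: cv2.imwrite(f'pics/{n}10.png',optics.camera(n)[:,:,::-1])
im=cv2.imread('pics/scene10.png');cv2.imwrite('pics/c16.png',cv2.resize(im[155:305,195:395],None,fx=4,fy=4,interpolation=cv2.INTER_CUBIC))
"
```

```text
t 15.82 q [ 0.289 -0.122 -0.493  2.166  0.094  0.645  1.193] pos [0.5454 0.0599 0.1555] F [-2.9  2.1  2.6] op 0.0864
cab TCP [-0.0207 -0.1068  0.1555] tip [-0.0146 -0.1065  0.1429]
R in cab (cols x,y,z)
 [[-0.899  0.001  0.438]
 [ 0.011  1.     0.021]
 [-0.438  0.023 -0.899]]
(-0.019, -0.2, 0.156) 16 x [-0.2 -5.8 -0.1]
(-0.019, -0.23, 0.156) 6 x [-0.1 -5.  -0.1]
```

View pics/c16.png

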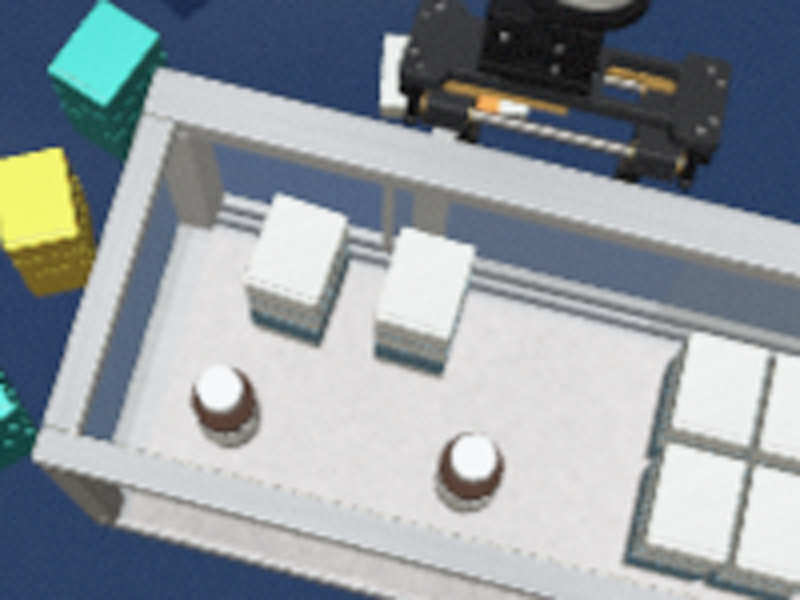

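jog_arm([
  {"dx": -0.1, "dy": -7, "dz": -0.1, "turn": 0, "claw": -1},
  {"dx": -0.1, "dy": -7, "dz": -0.1, "turn": 0, "claw": -1},
  {"dx": -0.1, "dy": -7, "dz": -0.1, "turn": 0, "claw": -1},
  {"dx": -0.1, "dy": -7, "dz": -0.1, "turn": 0, "claw": -1},
  {"dx": -0.1, "dy": -7, "dz": -0.1, "turn": 0, "claw": -1},
  {"dx": -0.1, "dy": -7, "dz": -0.1, "turn": 0, "claw": -1},
  {"dx": -0.1, "dy": -7, "dz": -0.1, "turn": 0, "claw": -1},
  {"dx": -0.1, "dy": -7, "dz": -0.1, "turn": 0, "claw": -1},
])

```text
time: 16.58
position: [0.5405, 0.0039, 0.1551]
tool_rot: [0.137, 2.684, 0.002]
force: [-1.6, 2.3, 1.0]
opening: 0.0868
```

jog_arm([
  {"dx": -0.1, "dy": -6, "dz": -0.1, "turn": 0, "claw": -1},
  {"dx": -0.1, "dy": -6, "dz": -0.1, "turn": 0, "claw": -1},
  {"dx": -0.1, "dy": -6, "dz": -0.1, "turn": 0, "claw": -1},
  {"dx": -0.1, "dy": -6, "dz": -0.1, "turn": 0, "claw": -1},
  {"dx": -0.1, "dy": -6, "dz": -0.1, "turn": 0, "claw": -1},
  {"dx": -0.1, "dy": -6, "dz": -0.1, "turn": 0, "claw": -1},
  {"dx": -0.1, "dy": -5, "dz": -0.1, "turn": 0, "claw": -1},
  {"dx": -0.1, "dy": -4, "dz": -0.1, "turn": 0, "claw": -1},
])

```text
time: 17.25
position: [0.5365, -0.0413, 0.1549]
tool_rot: [0.138, 2.685, 0.001]
force: [-3.2, 2.6, 0.3]
opening: 0.087
```

```bash
python3 -c "
from h import *
st()
for n in ['scene','side','wrist']: cv2.imwrite(f'pics/{n}11.png',optics.camera(n)[:,:,::-1])
im=cv2.imread('pics/scene11.png');cv2.imwrite('pics/c17.png',cv2.resize(im[155:305,195:395],None,fx=4,fy=4,interpolation=cv2.INTER_CUBIC))
im=cv2.imread('pics/side11.png');cv2.imwrite('pics/c18.png',cv2.resize(im[135:285,180:380],None,fx=4,fy=4,interpolation=cv2.INTER_CUBIC))
"
```

```text
t 17.25 q [ 0.344 -0.15  -0.301  2.199 -0.065  0.634  1.548] pos [ 0.5365 -0.0413  0.1549] F [-3.2  2.6  0.3] op 0.087
cab TCP [-0.0199 -0.2085  0.1549] tip [-0.0138 -0.2082  0.1424]
R in cab (cols x,y,z)
 [[-0.899  0.002  0.438]
 [ 0.012  1.     0.02 ]
 [-0.437  0.023 -0.899]]
```

View pics/c17.png

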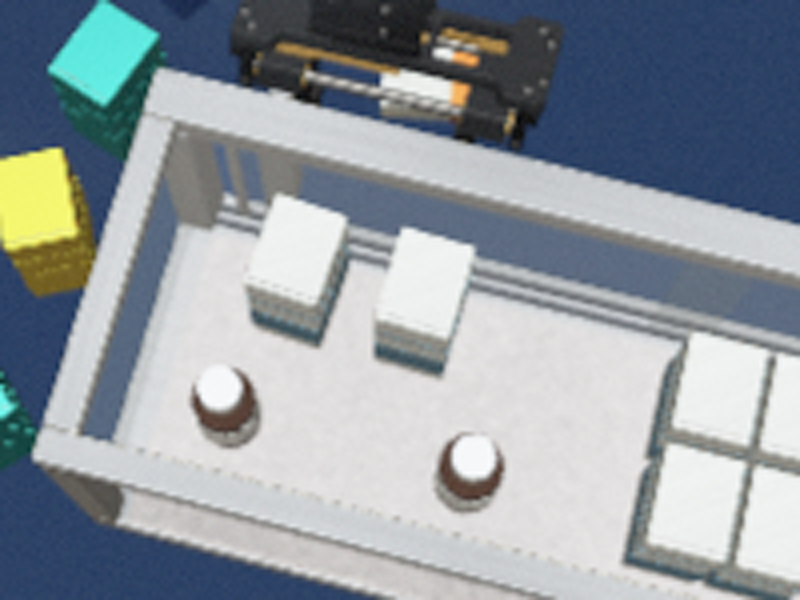

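View pics/c18.png

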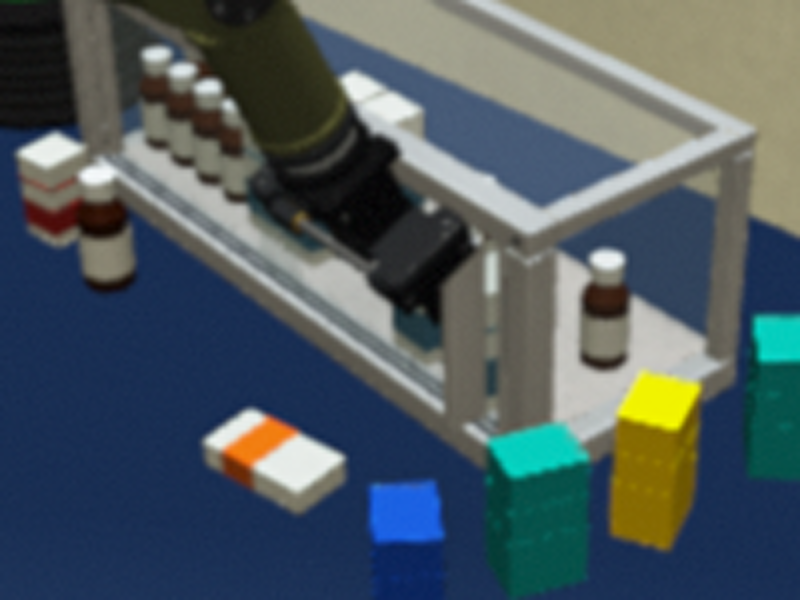

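View pics/wrist11.png

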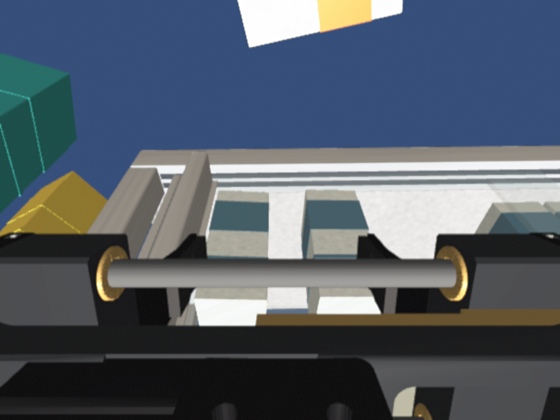

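jog_arm([
  {"dx": 0, "dy": -3, "dz": 0, "turn": 0, "claw": -1},
  {"dx": 0, "dy": -3, "dz": 0, "turn": 0, "claw": -1},
  {"dx": 0, "dy": -2.5, "dz": 0, "turn": 0, "claw": -1},
  {"dx": 0, "dy": -2.5, "dz": 0, "turn": 0, "claw": -1},
  {"dx": 0, "dy": -2, "dz": 0, "turn": 0, "claw": -1},
  {"dx": 0, "dy": -1, "dz": 0, "turn": 0, "claw": -1},
])

```text
time: 17.9
position: [0.5357, -0.0548, 0.1552]
tool_rot: [0.137, 2.683, 0.001]
force: [0.2, 2.1, 0.2]
opening: 0.0867
```

jog_arm([
  {"dx": 0, "dy": -1.5, "dz": 0, "turn": 0, "claw": -1},
  {"dx": 0, "dy": -1.5, "dz": 0, "turn": 0, "claw": -1},
])

```text
time: 18.07
position: [0.5353, -0.0575, 0.155]
tool_rot: [0.137, 2.683, 0.001]
force: [-0.9, 0.9, 1.0]
opening: 0.087
```

jog_arm([
  {"dx": 0, "dy": -1.5, "dz": 0, "turn": 0, "claw": -1},
  {"dx": 0, "dy": -1.5, "dz": 0, "turn": 0, "claw": -1},
])

```text
time: 18.23
position: [0.5349, -0.0606, 0.1549]
tool_rot: [0.137, 2.684, 0.001]
force: [0.3, 2.1, 0.9]
opening: 0.0874
```

```bash
python3 -c "
from h import *
st()"
```

```text
t 18.23 q [ 0.355 -0.149 -0.264  2.2   -0.092  0.633  1.615] pos [ 0.5349 -0.0606  0.1549] F [0.3 2.1 0.9] op 0.0874
cab TCP [-0.0196 -0.2277  0.1549] tip [-0.0135 -0.2275  0.1423]
R in cab (cols x,y,z)
 [[-0.899  0.001  0.438]
 [ 0.011  1.     0.021]
 [-0.438  0.023 -0.899]]
```

jog_arm([
  {"dx": 0, "dy": -1, "dz": 0, "turn": 0, "claw": -1},
  {"dx": 0, "dy": -1, "dz": 0, "turn": 0, "claw": -1},
])

```text
time: 18.4
position: [0.5347, -0.0625, 0.1548]
tool_rot: [0.137, 2.684, 0.001]
force: [0.6, 1.2, 1.0]
opening: 0.087
```

jog_arm([
  {"dx": 0, "dy": -1, "dz": 0, "turn": 0, "claw": -1},
  {"dx": 0, "dy": 0, "dz": 0, "turn": 0, "claw": -1},
])

```text
time: 18.57
position: [0.5346, -0.0637, 0.1547]
tool_rot: [0.137, 2.684, 0.001]
force: [0.7, 1.9, 1.5]
opening: 0.0871
```

jog_arm([
  {"dx": 0, "dy": -1, "dz": 0, "turn": 0, "claw": -1},
  {"dx": 0, "dy": 0, "dz": 0, "turn": 0, "claw": -1},
])

```text
time: 18.73
position: [0.5345, -0.0646, 0.1547]
tool_rot: [0.137, 2.684, 0.001]
force: [0.2, 1.9, 1.2]
opening: 0.0869
```

```bash
python3 -c "
from h import *
st()
for n in ['scene','side','wrist']: cv2.imwrite(f'pics/{n}12.png',optics.camera(n)[:,:,::-1])
im=cv2.imread('pics/scene12.png');cv2.imwrite('pics/c19.png',cv2.resize(im[155:305,195:395],None,fx=4,fy=4,interpolation=cv2.INTER_CUBIC))
im=cv2.imread('pics/wrist12.png');cv2.imwrite('pics/c20.png',cv2.resize(im[130:290,100:300],None,fx=4,fy=3.75,interpolation=cv2.INTER_CUBIC))
"
```

```text
t 18.73 q [ 0.357 -0.149 -0.257  2.2   -0.097  0.634  1.628] pos [ 0.5345 -0.0646  0.1547] F [0.2 1.9 1.2] op 0.0869
cab TCP [-0.0197 -0.2318  0.1547] tip [-0.0136 -0.2315  0.1421]
R in cab (cols x,y,z)
 [[-0.899  0.001  0.438]
 [ 0.011  1.     0.02 ]
 [-0.438  0.023 -0.899]]
```

View pics/c20.png

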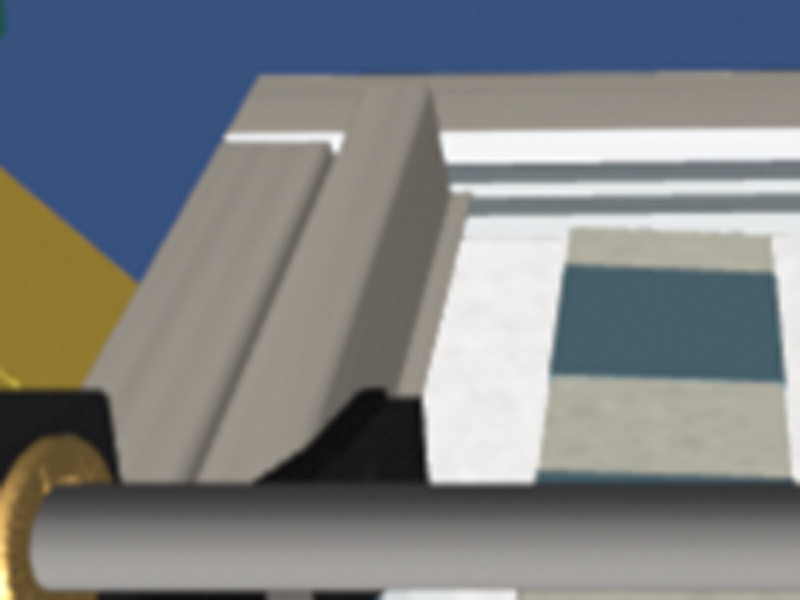

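View pics/c19.png

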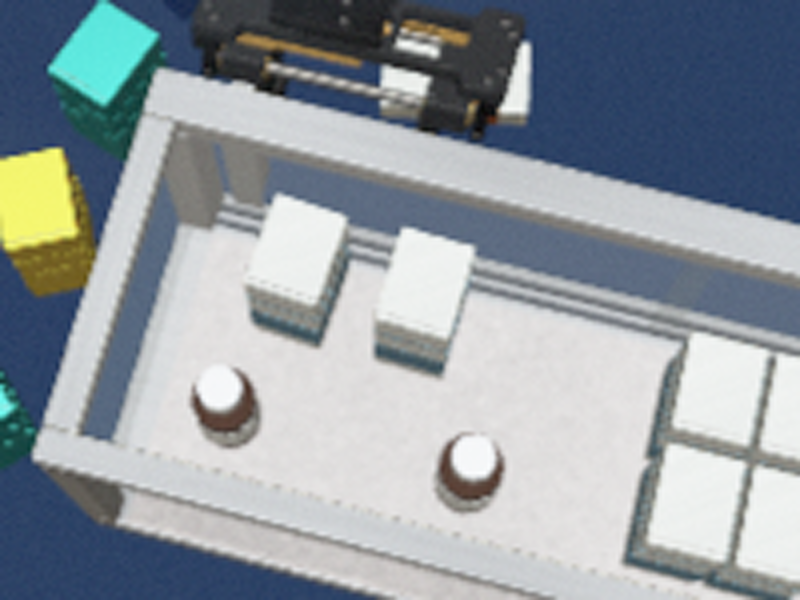

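```bash
python3 - <<'E'
from h import *
f=lambda u,v,z:np.round(w2c(T,atz('wrist',100+u/4,130+v/3.75,z))[0],4)
for p in [(367,86),(430,88)]: print(f(*p,.042))
print('stile inner-front bottom',f(340,137,.03),f(335,150,.03))
E
```

```text
[-0.0205 -0.3023  0.042 ]
[-0.0199 -0.2897  0.042 ]
stile inner-front bottom [ 2.000e-04 -3.147e-01  3.000e-02] [ 0.0038 -0.3166  0.03  ]
```

jog_arm([
  {"dx": 0, "dy": -1, "dz": 0, "turn": 0, "claw": -1},
  {"dx": 0, "dy": -1, "dz": 0, "turn": 0, "claw": -1},
])

```text
time: 19.05
position: [0.5345, -0.0655, 0.1547]
tool_rot: [0.136, 2.684, 0.003]
force: [-1.0, 6.9, 1.8]
opening: 0.0871
```

jog_arm([
  {"dx": 0, "dy": -1, "dz": 0, "turn": 0, "claw": -1},
  {"dx": 0, "dy": 0, "dz": 0, "turn": 0, "claw": -1},
])

```text
time: 19.22
position: [0.5344, -0.0656, 0.1548]
tool_rot: [0.135, 2.684, 0.004]
force: [0.2, 7.0, 2.1]
opening: 0.0866
```

jog_arm([
  {"dx": 0, "dy": -1, "dz": 0, "turn": 0, "claw": -1},
  {"dx": 0, "dy": 0, "dz": 0, "turn": 0, "claw": -1},
])

```text
time: 19.38
position: [0.5344, -0.0657, 0.1548]
tool_rot: [0.134, 2.684, 0.005]
force: [-1.0, 8.8, 2.8]
opening: 0.0869
```

jog_arm([
  {"dx": 0, "dy": 4, "dz": 0, "turn": 0, "claw": -1},
  {"dx": 0, "dy": 6, "dz": 0, "turn": 0, "claw": -1},
  {"dx": 0, "dy": 6, "dz": 0, "turn": 0, "claw": -1},
  {"dx": 15, "dy": 0, "dz": -7.3, "turn": 0, "claw": -1},
  {"dx": 20, "dy": 0, "dz": -9.7, "turn": 0, "claw": -1},
  {"dx": 20, "dy": 0, "dz": -5, "turn": 0, "claw": -1},
  {"dx": 0, "dy": 0, "dz": 0, "turn": 0, "claw": -1},
  {"dx": 0, "dy": 0, "dz": 0, "turn": 0, "claw": -1},
])

```text
time: 20.05
position: [0.4763, -0.0469, 0.1505]
tool_rot: [0.138, 2.683, 0.0]
force: [0.2, 0.9, 0.7]
opening: 0.087
```

```bash
python3 -c "
from h import *
st()
for n in ['scene','side','wrist']: cv2.imwrite(f'pics/{n}13.png',optics.camera(n)[:,:,::-1])
im=cv2.imread('pics/scene13.png');cv2.imwrite('pics/c21.png',cv2.resize(im[155:305,195:395],None,fx=4,fy=4,interpolation=cv2.INTER_CUBIC))
"
```

```text
t 20.05 q [ 0.331 -0.296 -0.252  2.321 -0.135  0.656  1.629] pos [ 0.4763 -0.0469  0.1505] F [0.2 0.9 0.7] op 0.087
cab TCP [-0.0793 -0.2198  0.1505] tip [-0.0732 -0.2195  0.1379]
R in cab (cols x,y,z)
 [[-0.899  0.002  0.439]
 [ 0.011  1.     0.02 ]
 [-0.439  0.023 -0.898]]
```

View pics/wrist13.png

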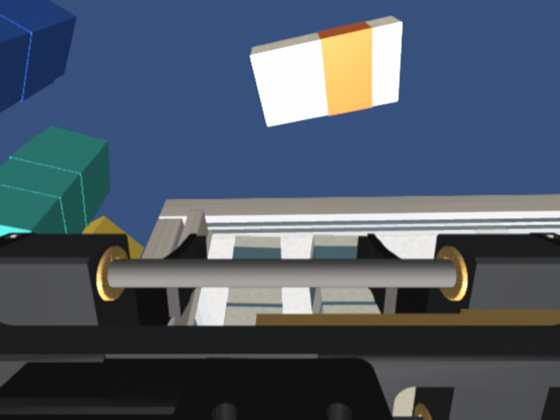

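View pics/c21.png

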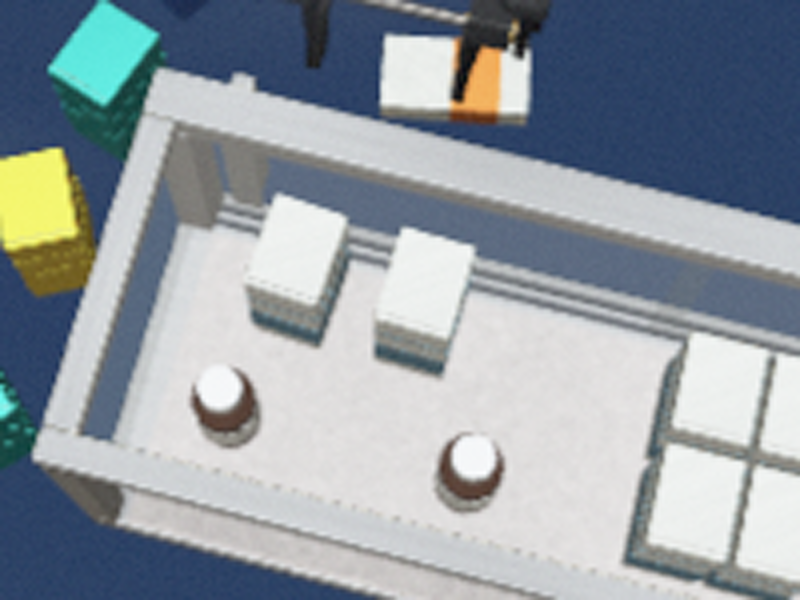

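View pics/side13.png

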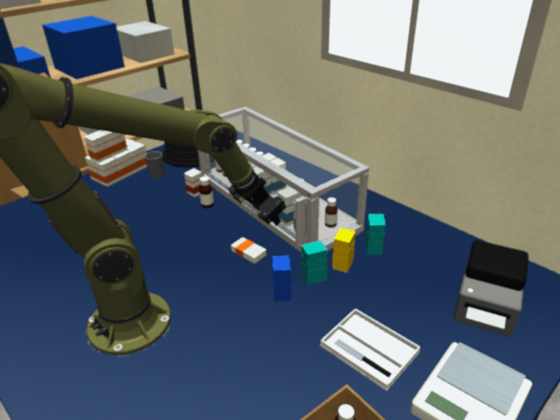

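```bash
python3 - <<'E'
from h import *
from cell import finish_job
print('pull',w2c(T,atz('scene',195+244/4,155+76/4,.212))[0], sensors.state()['force'])
print(finish_job())
E
```

```text
pull [-0.02182055 -0.29491036  0.212     ] [ 0.87151299  0.21342784 -0.24748176]
the job is handed in; nothing more can be done
None
```

The job is handed in at about 20 s of the 64 s allowed. As far as my checks show, both cartons are back on the shelf and the front pane is fully shut; no verdict was reported.

**Cartons:** I pushed both in together, one fingertip on each, at about 24 mm/s. The total measured force was about 3 N at most in the readings I took. The last pictures show them upright, with their front edges at about cabinet x = 27 mm, against the 15 mm needed.

**Pane:** I pushed its pull from the left side with the outside of one open finger. It moved at about 2–3 N until it stopped, where the force rose to 8.8 N. The last picture puts the pull at cabinet (-21.8, -294.9) mm, and the shut position is (-22, -295).

**Hand:** it is backed off to about 73 mm in front of the cabinet's face at the fingertips, with near-zero force.

**Tool tilt:** pointing straight down, the gripper's body would have hit the top rail before the fingers could push the cartons in. The moves have no tilt command, so I raised the arm into joint 6's range limit. That left the tool leaning about 26° forward, and the lean held. During this, joint 6 read up to 2.054 against its 2.05 limit, and joint 2 read -0.301 against -0.30. Both are small overshoots, but I can't tell whether they count.

**Not measured:** I saw no sign that the rear pane, bottles or other objects moved, but I only checked them by eye in the pictures.

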